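Seat a glass blank in its fixture by feel and lay the keeper bar over it

TASK

Load the holding fixture: first lay the round glass blank flat on the middle of the fixture's plate, then slide it across the plate by feel until it drops fully into the shallow off-centre recess and lies flat on its floor (the recess points whichever way the insert was last locked). Then lay the steel keeper bar across the two uprights so that it rests down in both notches, about centred, bridging the seated blank. Do not let the blank or the bar fall, leave the vial and the small white jar where they stand, and let go of everything at the end.

Things in the scene. Friction and masses are not known exactly. Their poses are not given: they have to be found in the camera images.
- fixture: Fixed holding fixture: aluminium plate 116 (x) by 180 (y) mm, its top 20 mm above the bench; yaw varies. A round steel insert is let in flush at its centre and a steel upright stands near each y end. A black lock knob sticks out 18 mm from the -x edge, below the plate top. Origin: on the bench under the plate's centre; x across, y along the plate, z up.
- insert_centre (a point): Centre of the round insert (106 mm across), on the plate's top. The insert has one round recess, 62.4 mm across, 5 mm deep, flat floor, nearly sharp rim. The recess's centre lies 18 mm from this point, in an unreported direction that differs from start to start; the insert is locked and does not turn. Friction of things here is about 0.6.
- notch_left (a point): Middle of the notch floor of the upright at the plate's +y end (76 mm from the centre), 31 mm above the bench. Upright: 46 mm along x, 16 mm along y. The notch is open above and along y, 23 mm wide, its prong tops 14 mm above its floor; the upper half flares to 31 mm.
- notch_right (a point): The same for the upright at the plate's -y end.
- blank: Loose frosted-glass blank, a plain round disc 60 mm across and 14 mm thick, about 0.10 kg, lying flat on the bench. Origin: centre of its underside; z is its axis. Seated in the recess it has 1.2 mm play all round, its underside is 5 mm below the plate top and its top 9 mm above it. Let go flat on the plate it stays there, but within about 8 mm of the recess's centre it tips towards it.
- bar: Loose plain steel keeper bar, 20 (x) by 190 (y) by 14 (z) mm, about 0.25 kg, lying on the bench. Origin: centre of its underside; y along its length. Laid in both notches its underside is 31 mm above the bench, 2 mm above a seated blank; it can lie either way round.
- vial: Loose small glass vial with a blue cap, 21 mm wide and 45 mm tall, standing beside the fixture; leave it. Origin: centre of its underside.
- jar_small: Loose small white jar with a blue lid, 48 mm wide and 61 mm tall; leave it. Origin: centre of its underside.

How it is judged:
By the outcome, as a careful person would: the job done as asked, in the order asked, and still so for the second after the job is handed in, with the robot touching nothing.
It also fails if it takes over 72 s, if anything falls off the work surface, if the arm or the gripper's body presses on something with over 40 N, if the wrist force passes 120 N, or if a joint passes its speed limit or range.

ROBOT

A 6-joint arm with a two-finger parallel gripper is mounted at the origin on the work surface; the furniture and walls round the work are solid. World frame = base frame: x ahead of the robot, y to its left, z up, the work surface at z = 0. Lengths are in mm, angles in rad, forces in N, time in s.
With the tool pointing down it reaches from about 300 to 850 mm from the base axis. Payload 4.2 kg.
Tool frame: the origin (TCP) lies between the finger pads; the fingertips stand 11 mm ahead of it and the grasp point (between the pads) lies 8 mm behind it; z points along the fingers, y is the line along which they close (so a half turn about z gives the same grasp; the last joint's range is limited). The gripper opens to 91 mm and grips with 3 to 60 N. Pads are 32 mm wide; open, the fingers measure 118 mm over their backs; the gripper's body (76 mm by 178 mm) begins 60 mm behind the grasp point.
Start: joints at [-1.354, 0.32, 1.565, -0, 1.257, -0.02], TCP at [134.893, -558.969, 224.976] pointing down, gripper open.
Joint ranges: [-3.11, 3.11], [-0.84, 2.01], [0.21, 2.61], [-1.34, 4.49], [0.05, 2.63], [-2.56, 2.56]. Speed limits (rad/s): [2.57, 2.57, 3.14, 3.14, 3.14, 3.14].

INTERFACE

Orientations are given as [roll, pitch, yaw] about the fixed x, y, z axes, in that order (R = Rz(yaw) Ry(pitch) Rx(roll)).
In Python, from rig import * gives the robot as it stands.
- The arm moves only by the tool carry_out, never from a script. Its argument "steps" is a list of rows, each an object of numbers: "x", "y", "z": the shift along the tool's x, y, z scaled (see below); "spin": the turn about the tool's z scaled (see below). In form: [{"x": .., "y": .., "z": .., "spin": ..}, ...]. A call has 1 to 5 rows; each row is the pose to reach, as a shift and turn from the pose commanded when the call began, along the tool's axes at that moment; what a row does not reach only later rows make up. The controller multiplies each number of a shift by 60 cm and each number of a turn by 90 degrees. A row lasts 1/12 s, in which the tool goes at most 41.7 mm and 7.16 degrees, less where a joint would pass 70% of its speed; a pose out of reach is approached as far as the arm can. A call with a number of a shift or a turn outside -1 to 1 is refused whole. A call with a gripper value outside its range is refused whole. "hand" is the closure, from -1 (fully open) to 1 (shut), set as the call begins (left out, the last holds). The fingers move at their own pace and stop on an object; "force" is the grip in N (left out, the last holds). Time passes only in rows, so rows that repeat a pose let the fingers close. It gives the time, the measured TCP pose, the force, the opening and the grip force at its end, in the units of the state.
- read_state(): the state, without advancing time (a new reading comes with each control period).
- snapshot(name): name is "scene" or "side" or "wrist"; returns a dict with "img" (400x640x3 uint8, red, green, blue), "range_z" (400x640 float32, mm along the optical axis (not along the pixel's ray), 0 where there is no reading), "fovy" (degrees; the focal length in pixels is half the picture's height over the tangent of half this angle, whatever the lens; pixels are square), "cx", "cy" (the principal point, pixels), "R" (3x3) and "t" (3): a world point X has camera coordinates R X + t. Camera axes: x right, y down, z forward; pixel columns grow to the right and rows downward; lengths in mm; the calibration is good to about 2 mm. The wrist camera is an equidistant fisheye: a pixel r from the principal point sees the ray r / f radians off the axis. A picture is of the moment at which its call begins.
- close_job(): hands the job in; it is judged then, once.
The state is a dict: "time_s": time; "q": joint angles; "joint_velocities": joint speeds; "joint_torque": joint torques, N m; "eef_pos": TCP position; "ee_rot": TCP orientation; "wrist_force": force on the tool from outside, world axes, zero at the start; "wrist_torque": the same for the moment, N m; "opening": finger opening in mm; "gripper_force": force on a finger pad.
Only numpy, scipy, OpenCV 4.12 (cv2) and the standard library are available. Lean on these libraries where they do the work, as an engineer would, in place of code of your own. Each camera call takes 0.05 s, during which the arm holds its last target. There are 200 camera calls.

## Working session

There is one attempt and no reset: what is moved stays moved. The work goes in short steps, Python scripts to look and compute and a tool call to move; the robot and the scene stay as the last step left them, time stands still between calls to the robot, and variables do not carry over. Pictures are saved under pics/ and viewed, at most 10 in all, crops included, and the job is handed in when it is done.

Besides the shell and the picture viewer there is one more tool, called after "Call:" by a JSON object that holds its "name" and its "arguments". carry_out: Moves the arm, as the interface text tells. Its arguments: {"type":"object","properties":{"steps":{"type":"array"},"hand":{"type":"number"},"force":{"type":"number"}},"required":["steps"]}

```bash
mkdir -p pics; ls
cat > h.py <<'E'
from rig import *
import numpy as np, cv2
def snap(n):
    s=snapshot(n); s['f']=200/np.tan(np.radians(s['fovy'])/2); return s
def cloud(s):
    f=s['f']; v,u=np.mgrid[0:400,0:640]; x=(u-s['cx'])/f; y=(v-s['cy'])/f; z=s['range_z']
    P=np.stack([x*z,y*z,z],-1)-s['t']; W=P@np.array(s['R']); W[z<=0]=np.nan; return W
E
python3 - <<'E'
from h import *
print(read_state())
for n in ['scene','side']:
    s=snap(n); cv2.imwrite(f'pics/{n}0.png',s['img'][:,:,::-1]); print(n,s['fovy'],s['cx'],s['cy'],s['R'],s['t'])
    W=cloud(s); np.save(n+'.npy',W); np.save(n+'_img.npy',s['img'])
a=[cv2.imread(f'pics/{n}0.png') for n in ['scene','side']]
E
```

```text
pics
{'time_s': 0.0, 'q': array([-1.35397890e+00,  3.20289448e-01,  1.56566457e+00,  5.46495411e-06,
        1.25739086e+00, -2.00013483e-02]), 'joint_velocities': array([-0.00032517, -0.00082453,  0.00107211, -0.00045978,  0.00133003,
       -0.00025965]), 'joint_torque': array([ 1.90971754e-03, -4.12464845e+01, -2.31974584e+01,  7.28938496e-02,
        4.59336082e-02, -1.66083237e-04]), 'eef_pos': array([ 134.799878  , -558.48196881,  224.12728477]), 'ee_rot': array([-3.13984088e+00, -4.02393093e-05,  2.36817051e-01]), 'wrist_force': array([ 0.84377967,  0.36400252, -0.39456104]), 'wrist_torque': array([ 0.01298379, -0.02176729, -0.01511979]), 'gripper_force': 0.0, 'opening': 91.53415087733515}
scene 46.411869260451454 316.6566843681875 200.00782664506156 [[-0.90051881 -0.43475516  0.0073367 ]
 [-0.30035684  0.60975867 -0.73347129]
 [ 0.31440681 -0.66270832 -0.67968084]] [264.76308686 291.84669786 816.7936845 ]
side 44.018640635168104 323.57402451411247 201.98521234738183 [[ 0.99991253  0.00509946 -0.01220398]
 [-0.00874018 -0.43778071 -0.8990393 ]
 [-0.00992728  0.89906732 -0.43769784]] [-413.90365532  -51.85161573 1341.38751561]
```

View pics/scene0.png

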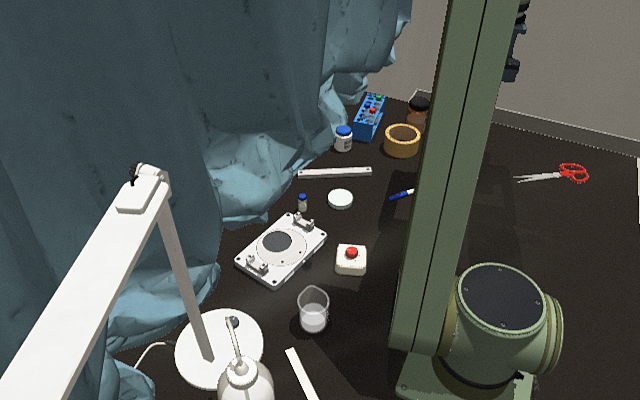

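View pics/side0.png

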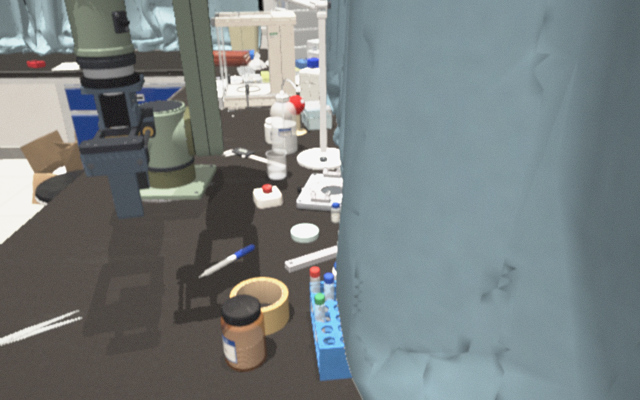

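The scene view shows the fixture at about (281,248) with a dark disc at (277,241), which may be the recess. The blank is at (341,199), the bar at (335,172), the vial at (303,203) and the jar at (343,138). The curtain stands beside the fixture. In the side view the curtain hides half of the fixture.

Run:
```python
from h import *
W=np.load('scene.npy'); img=np.load('scene_img.npy')
c=img[120:300,220:400]; cv2.imwrite('pics/crop1.png',cv2.resize(c,(720,720),interpolation=cv2.INTER_CUBIC)[:590*1,:,::-1] if 0 else cv2.resize(c,(600,600),interpolation=cv2.INTER_CUBIC)[:,:,::-1])
for n,(u,v) in dict(fix=(281,248),dark=(277,241),blank=(341,199),barL=(305,173),barR=(365,171),vial=(303,197),jar=(343,130),btn=(351,252),beaker=(313,300)).items():
    print(n,np.round(W[v,u]))
# top-down height map: x 250..750,y -700..100?
P=W.reshape(-1,3); P=P[~np.isnan(P[:,0])]
def fitc(mask):
    pts=P[mask]; print(len(pts)); 
    return cv2.minAreaRect(pts[:,:2].astype(np.float32)),pts[:,2].mean()
def near(u,v,r,zl,zh):
    p=W[v,u]; return (np.hypot(P[:,0]-p[0],P[:,1]-p[1])<r)&(P[:,2]>zl)&(P[:,2]<zh)
print('blank',fitc(near(341,199,60,9,20)))
print('bar',fitc(near(335,172,130,9,20)))
print('plate',fitc(near(281,248,130,14,26)))
print('bench z',np.nanmedian(W[215:225,360:380,2]))
# curtain extents
for y in range(-200,-900,-100):
    m=(abs(P[:,1]-y)<20)&(P[:,2]>60)&(P[:,0]>300); print(y, P[m][:,0].min() if m.any() else None, np.percentile(P[m][:,0],5) if m.any() else None)
```

```text
fix [420. -86.  14.]
dark [ 438. -101.   13.]
blank [ 368. -287.   12.]
barL [ 489. -336.   12.]
barR [ 355. -411.   12.]
vial [ 436. -222.   45.]
jar [ 453. -489.   60.]
btn [ 274. -118.   43.]
beaker [295.  14.  33.]
350
blank (((372.37451171875, -288.44549560546875), (57.11951446533203, 59.86039733886719), 44.881996154785156), np.float64(13.10071901441311))
930
bar (((408.3028564453125, -380.937744140625), (216.8419189453125, 178.7896270751953), 74.54300689697266), np.float64(13.162733555178006))
3208
plate (((418.1455078125, -86.42214965820312), (204.39553833007812, 220.42897033691406), 59.99514389038086), np.float64(19.033356412629015))
bench z -0.7921831534506352
-200 451.844774859547 457.3179967150671
-300 None None
-400 464.8983281277163 474.0439190884287
-500 436.05539080949126 440.1744691267262
-600 416.6099802241584 478.80409045894584
-700 302.48558061980737 453.1608877193722
-800 431.10115056788294 432.70471530849056
```

View pics/crop1.png

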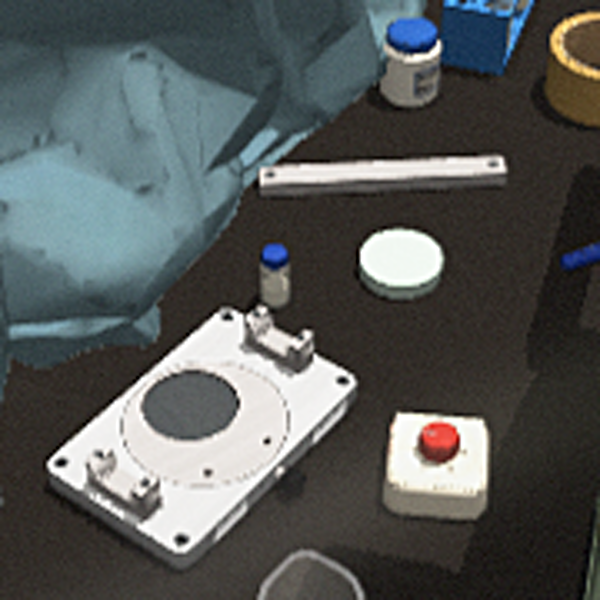

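The crop shows a dark recess at (190,405), on the curtain side of the insert. The knob is at (290,480). The bar runs from (260,178) to (505,168) with the curtain touching or near its left end. The vial is beside the fixture's far upright.

```bash
cat >> h.py <<'E'
def rect(pts):
    (c,(w,h),a)=cv2.minAreaRect(pts[:,:2].astype(np.float32)); return np.round(c,1),round(w,1),round(h,1),round(a,1)
def comp(W,u0,u1,v0,v1,zl,zh,extra=None):
    m=np.zeros(W.shape[:2],np.uint8); z=W[...,2]; ok=(z>zl)&(z<zh)
    if extra is not None: ok&=extra
    m[v0:v1,u0:u1]=ok[v0:v1,u0:u1]
    n,l,st,_=cv2.connectedComponentsWithStats(m,connectivity=4); k=1+np.argmax(st[1:,4]); return W[l==k]
E
python3 - <<'E'
from h import *
W=np.load('scene.npy'); img=np.load('scene_img.npy').astype(int)
br=img.min(2)
p=comp(W,295,375,160,182,9,19,br>130); print('bar',len(p),rect(p),p[:,2].mean())
p=comp(W,325,356,185,212,9,19); print('blank',rect(p))
p=comp(W,230,332,205,292,16.5,23,(br>100)); print('plate',len(p),rect(p),p[:,2].mean())
p=comp(W,230,332,205,292,8,19,(br<120)&(br>40)); print('recess',len(p),rect(p),p[:,2].mean())
p=comp(W,230,270,205,292,25,60); print('up1',len(p),rect(p),p[:,2].max())
p=comp(W,285,332,205,250,25,60); print('up2',len(p),rect(p),p[:,2].max())
p=comp(W,295,310,190,215,5,60); print('vial',len(p),rect(p),p[:,2].max())
p=comp(W,333,355,122,155,5,70); print('jar',len(p),rect(p),p[:,2].max())
# curtain/obstacles near: max height in grid 30mm
P=W.reshape(-1,3); P=P[~np.isnan(P[:,0])]
print('cols x',list(range(240,600,30)))
for y in range(60,-540,-30):
    print(y,[int(np.percentile(q,98)) if len(q)>3 else -9 for x in range(240,600,30) for q in [P[(abs(P[:,0]-x)<15)&(abs(P[:,1]-y)<15)][:,2]]])
E
```

```text
bar 351 (array([ 425.5, -375.9]), 186.5, 25.3, 30.9) 13.11251184593486
blank (array([ 372.4, -288.4]), 57.1, 59.9, 44.9)
plate 2472 (array([419.5, -86.2]), 180.3, 118.2, 78.5) 19.476548503508972
recess 458 (array([437.8, -98.2]), 58.1, 59.0, 77.3) 14.592264133335739
up1 236 (array([434.1, -11.2]), 18.2, 48.0, 77.1) 48.85253100629099
up2 202 (array([ 405., -160.]), 17.9, 47.8, 76.5) 47.83579018196953
vial 142 (array([ 439.1, -220.9]), 19.6, 19.5, 63.5) 46.6634633055161
jar 541 (array([ 460.9, -516.5]), 60.6, 104.0, 24.4) 64.71381113607701
cols x [240, 270, 300, 330, 360, 390, 420, 450, 480, 510, 540, 570]
60 [2, 70, 70, 2, 2, 2, 2, 562, 558, -9, -9, -9]
30 [2, 70, 69, 2, 1, 2, 2, 241, 410, 28, -9, -9]
0 [2, 70, 71, 2, 2, 21, 45, 44, 194, 203, 1, -9]
-30 [2, 2, 2, 2, 20, 21, 31, 46, 21, 208, 210, -9]
-60 [2, 1, 2, 2, 21, 22, 22, 21, 22, 122, 142, 197]
-90 [26, 28, 28, 2, 21, 22, 18, 19, 117, 135, 501, 502]
-120 [29, 45, 38, 2, 21, 21, 21, 111, 128, 503, 501, 464]
-150 [27, 29, 28, 2, 22, 46, 45, 130, 499, 474, 359, 283]
-180 [2, 2, 2, 2, 17, 36, 46, 465, 489, 302, 253, 220]
-210 [2, 2, 1, 2, 2, 2, 41, 436, 478, 232, 211, -9]
-240 [1, 1, 1, 2, 1, 1, 31, 348, 406, 1, -9, -9]
-270 [2, 2, 2, 7, 15, 15, 2, 253, 416, 1, -9, -9]
-300 [1, 1, 1, 12, 16, 15, 2, 2, 2, 2, -9, -9]
-330 [2, 10, 2, 1, 13, 13, 1, 13, 15, 35, -9, -9]
-360 [13, 11, 1, 2, 2, 2, 14, 15, 280, 350, 395, 416]
-390 [12, 1, 2, 2, 14, 16, 15, 13, 410, 420, 418, 415]
-420 [1, 1, 1, 13, 14, 14, 2, 62, 414, 0, -9, -9]
-450 [1, 2, 1, 1, 2, 2, 2, 54, 402, -9, -9, -9]
-480 [1, 1, 1, 1, 2, 1, 56, 61, 60, -9, -9, -9]
-510 [2, 39, 47, 47, 1, 1, 47, 64, 72, 75, 192, -9]
```

Run:
```python
from h import *
W=np.load('scene.npy'); s=snap('scene'); d=s['range_z']
# drop flying pixels
k=np.ones((3,3),np.uint8); ok=(cv2.dilate(d,k)-cv2.erode(d,k)<25)&(d>0)
P=W[ok]; a=np.radians(-11.3); R=np.array([[np.cos(a),np.sin(a)],[-np.sin(a),np.cos(a)]])
L=(P[:,:2]-[419.5,-86])@R.T
print('min fixture-x of points with z in bin; rows fixture y; cols z bin start'); zb=list(range(60,400,40)); print(zb)
for y in range(100,-500,-25):
    r=[]
    for z in zb:
        m=(abs(L[:,1]-y)<12.5)&(P[:,2]>z)&(P[:,2]<z+40)&(L[:,0]>-40)
        r.append(int(np.sort(L[m][:,0])[2]) if m.sum()>4 else None)
    print(y,r)
s=snap('wrist'); print(s['fovy'],s['cx'],s['cy'],s['R'],s['t']); print('cam',-np.array(s['R']).T@s['t'])
cv2.imwrite('pics/w0.png',s['img'][:,:,::-1])
```

```text
min fixture-x of points with z in bin; rows fixture y; cols z bin start
[60, 100, 140, 180, 220, 260, 300, 340, 380]
100 [None, None, None, 56, None, None, None, None, None]
75 [None, None, None, 74, None, None, None, None, None]
50 [84, 93, None, None, None, None, None, None, None]
25 [66, 68, 110, 173, 178, 178, 173, 161, 153]
0 [54, 54, 109, 162, 168, 155, 141, 129, 120]
-25 [49, 50, 102, 152, 142, 126, 112, 103, 94]
-50 [None, 45, 66, 127, 114, 99, 84, 77, 72]
-75 [None, 46, 64, 100, 88, 72, 67, 65, 63]
-100 [None, 54, 67, 92, 65, 60, 59, 59, 61]
-125 [None, 65, 62, 59, 57, 58, 59, 61, 66]
-150 [None, None, 58, 56, 58, 64, None, None, None]
-175 [None, None, None, None, None, None, None, None, None]
-200 [None, None, None, None, None, None, None, None, None]
-225 [None, None, None, None, None, None, None, None, None]
-250 [123, 128, 115, 114, 123, 129, 137, 151, 165]
-275 [114, 112, 110, 111, 113, 116, 119, 123, 128]
-300 [111, 112, 113, None, None, 118, 118, 121, 123]
-325 [110, 118, None, None, None, None, None, None, 123]
-350 [116, None, None, None, None, None, None, None, None]
-375 [112, None, None, None, None, None, None, None, None]
-400 [101, None, 196, 192, None, None, None, None, None]
-425 [126, None, 189, 177, 189, None, None, None, None]
-450 [84, 210, None, 167, 175, 195, 211, None, None]
-475 [70, 220, 170, 160, 164, 179, 194, 203, None]
65.70646984690485 322.72707984659405 199.3720394338832 [[ 2.35054549e-01 -9.71982042e-01  5.18192870e-04]
 [-9.36525540e-01 -2.26337351e-01  2.67752343e-01]
 [-2.60133182e-01 -6.34217070e-02 -9.63487631e-01]] [-575.07831756  -29.86053003  390.88333701]
cam [ 208.89135204 -540.93386234  384.9044886 ]
```

View pics/w0.png

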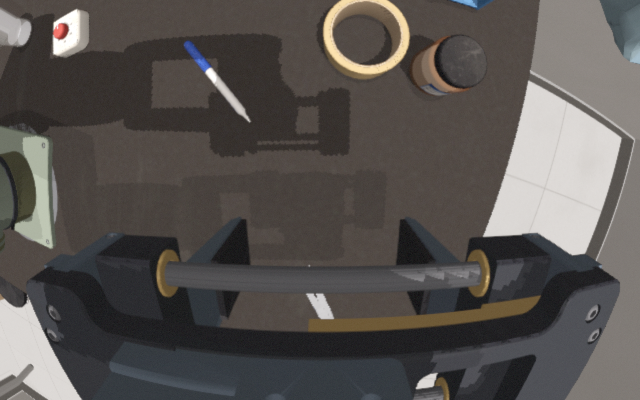

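The wrist view shows mostly bench, with the e-stop at (70,30), pen at (215,80), tape at (365,38) and brown jar at (460,65). The fingers open along the image's horizontal. The curtain is close to the fixture's +x side, so I check hand clearances before planning grasps.

```bash
cat >> h.py <<'E'
FA=np.radians(-11.3); FC=np.array([419.5,-86.])
def clean(s):
    d=s['range_z']; k=np.ones((3,3),np.uint8); ok=(cv2.dilate(d,k)-cv2.erode(d,k)<25)&(d>0); return cloud(s)[ok]
def fw(x,y): c,s=np.cos(FA),np.sin(FA); return FC+[c*x-s*y,s*x+c*y]
def clear(P,xy,yawdeg,tipz,h=220):
    """min horizontal-box clearance of body to points: positive=free"""
    a=np.radians(yawdeg); d=P[:,:2]-xy; l=np.stack([d[:,0]*np.cos(a)+d[:,1]*np.sin(a), d[:,0]*np.sin(a)-d[:,1]*np.cos(a)],1)
    zb=tipz+19+60; m=(P[:,2]>zb-3)&(P[:,2]<zb+h)
    q=np.maximum(abs(l[:,0])-38,abs(l[:,1])-89); q=np.where(m,q,999); i=np.argsort(q)[3]; return int(q[i]),P[i].astype(int)
E
python3 - <<'E'
from h import *
s=snap('scene'); P=clean(s); P=P[(P[:,0]>250)]; np.save('P.npy',P)
Y=np.degrees(FA)
for h in (40,220):
  print('h',h)
  for tip in (26,34,45,60): 
    for y in (-40,-20,0,20,35,50): print('bar place tip',tip,'y',y,clear(P,fw(0,y),Y+90,tip,h)) if y in(0,35,50) else 0
  for x in (-25,0,8,16):
    for dy in (-20,0,20,40,60): print('blank x',x,'spin',dy,clear(P,fw(x,-x*.4),Y+dy,22,h))
for b in (-50,0,30,45): print('bar pick',b,clear(P,np.array([423+.87*b,-375+.5*b]),30,3))
for yw in (-30,0,30,60,90): print('blank pick',yw,clear(P,np.array([372,-288]),yw,3))
E
```

```text
h 40
bar place tip 26 y 0 (-29, array([ 473, -105,  105]))
bar place tip 26 y 35 (-18, array([491, -84, 104]))
bar place tip 26 y 50 (-12, array([496, -76, 102]))
bar place tip 34 y 0 (-27, array([ 479, -100,  112]))
bar place tip 34 y 35 (-15, array([494, -82, 110]))
bar place tip 34 y 50 (-10, array([500, -79, 110]))
bar place tip 45 y 0 (-17, array([ 485, -119,  124]))
bar place tip 45 y 35 (-6, array([503, -83, 122]))
bar place tip 45 y 50 (-4, array([506, -83, 121]))
bar place tip 60 y 0 (3, array([ 501, -144,  138]))
bar place tip 60 y 35 (12, array([ 520, -101,  139]))
bar place tip 60 y 50 (12, array([ 520, -101,  139]))
blank x -25 spin -20 (43, array([ 466, -113,  100]))
blank x -25 spin 0 (32, array([ 453, -149,  105]))
blank x -25 spin 20 (4, array([ 452, -154,  118]))
blank x -25 spin 40 (-6, array([ 457, -131,  101]))
blank x -25 spin 60 (-8, array([ 466, -113,  106]))
blank x 0 spin -20 (17, array([ 466, -113,  100]))
blank x 0 spin 0 (7, array([ 453, -149,  105]))
blank x 0 spin 20 (-14, array([ 451, -156,  112]))
blank x 0 spin 40 (-25, array([ 457, -136,  108]))
bla
[... 1906 characters left out ...]
 60 (-37, array([ 464, -122,  108]))
blank x 16 spin -20 (0, array([ 466, -113,  100]))
blank x 16 spin 0 (-8, array([ 453, -149,  105]))
blank x 16 spin 20 (-27, array([ 453, -149,  105]))
blank x 16 spin 40 (-37, array([ 459, -139,  116]))
blank x 16 spin 60 (-37, array([ 466, -123,  112]))
bar pick -50 (21, array([ 475, -447,   91]))
bar pick 0 (-18, array([ 474, -425,  107]))
bar pick 30 (-36, array([ 474, -401,  136]))
bar pick 45 (-37, array([ 476, -376,  152]))
blank pick -30 (1, array([ 450, -231,  213]))
blank pick 0 (36, array([ 446, -241,  200]))
blank pick 30 (30, array([ 482, -361,  168]))
blank pick 60 (34, array([ 448, -248,  172]))
blank pick 90 (1, array([ 448, -248,  172]))
```

Call:
{"name": "carry_out", "arguments": {"steps": [{"x": 0.16,"y": -0.244,"z": 0,"spin": 0.277},{"x": 0.16,"y": -0.244,"z": 0,"spin": 0.277},{"x": 0.16,"y": -0.244,"z": 0,"spin": 0.277},{"x": 0.16,"y": -0.244,"z": 0,"spin": 0.277},{"x": 0.16,"y": -0.244,"z": 0,"spin": 0.277}], "hand": -1, "force": 20}}

```text
time_s: 0.67
eef_pos: [194.3, -388.4, 224.7]
ee_rot: [-3.137, 0.001, -0.198]
wrist_force: [-1.0, 0.6, -1.0]
opening: 91.1
gripper_force: 0.0
```

```bash
cat >> h.py <<'E'
def plan(x,y,z,yawdeg):
    s=read_state(); p=s['eef_pos']; a=s['ee_rot'][2]; d=np.array([x,y])-p[:2]
    tx=d@[np.cos(a),np.sin(a)]; ty=d@[np.sin(a),-np.cos(a)]; sp=(np.degrees(a)-yawdeg+180)%360-180
    print('x %.4f y %.4f z %.4f spin %.4f | dist %.0f'%(tx/600,ty/600,(p[2]-z)/600,sp/90,np.linalg.norm([*d,p[2]-z])))
def st():
    s=read_state(); print('t %.2f'%s['time_s'],'pos',np.round(s['eef_pos'],1),'rpy',np.round(np.degrees(s['ee_rot']),2),'F',np.round(s['wrist_force'],1),'M',np.round(s['wrist_torque'],2),'op %.1f'%s['opening'],'g %.1f'%s['gripper_force'],'q6 %.2f'%s['q'][5])
E
python3 -c "
from h import *
st(); plan(*fw(-110,0),225,-11.3)"
```

```text
t 0.67 pos [ 194.3 -388.4  224.7] rpy [-1.7976e+02  5.0000e-02 -1.1320e+01] F [-1.   0.6 -1. ] M [ 0.06  0.01 -0.01] op 91.1 g 0.0 q6 0.63
x 0.0857 y -0.5679 z -0.0005 spin -0.0003 | dist 345
```

Call:
{"name": "carry_out", "arguments": {"steps": [{"x": 0.051,"y": -0.34},{"x": 0.051,"y": -0.34},{"x": 0.051,"y": -0.34},{"x": 0.051,"y": -0.34},{"x": 0.051,"y": -0.34}]}}

```text
schema error: expected keys x, y, z, spin
```

Call:
{"name": "carry_out", "arguments": {"steps": [{"x": 0.035,"y": -0.228},{"x": 0.035,"y": -0.228},{"x": 0.035,"y": -0.228},{"x": 0.035,"y": -0.228},{"x": 0.035,"y": -0.228}]}}

```text
schema error: expected keys x, y, z, spin
```

```bash
python3 -c "
from h import *
st(); s=snap('wrist'); cv2.imwrite('pics/w1.png',s['img'][:,:,::-1]); np.savez('w1.npz',**s)"
```

```text
t 0.67 pos [ 194.3 -388.4  224.7] rpy [-1.7976e+02  5.0000e-02 -1.1320e+01] F [-1.   0.6 -1. ] M [ 0.06  0.01 -0.01] op 91.1 g 0.0 q6 0.63
```

View pics/w1.png

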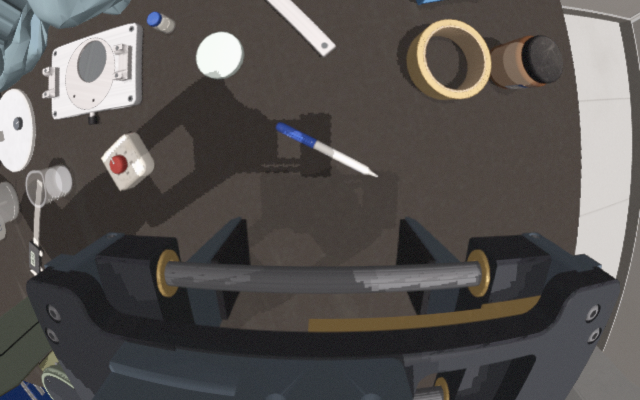

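The wrist view (taken before the move, as the calls were refused) shows the fixture at about (95,70), recess (95,60), knob (93,117), blank (220,55), bar end (325,45) and vial (160,20). I resend with all the keys.

Call:
{"name": "carry_out", "arguments": {"steps": [{"x": 0.051,"y": -0.34,"z": 0,"spin": 0},{"x": 0.051,"y": -0.34,"z": 0,"spin": 0},{"x": 0.051,"y": -0.34,"z": 0,"spin": 0},{"x": 0.051,"y": -0.34,"z": 0,"spin": 0},{"x": 0.051,"y": -0.34,"z": 0,"spin": 0}]}}

```text
time_s: 1.13
eef_pos: [264.7, -199.6, 225.3]
ee_rot: [3.141, -0.001, -0.199]
wrist_force: [1.3, 0.6, 0.5]
opening: 91.3
gripper_force: 0.0
```

Call:
{"name": "carry_out", "arguments": {"steps": [{"x": 0.035,"y": -0.228,"z": 0,"spin": 0},{"x": 0.035,"y": -0.228,"z": 0,"spin": 0},{"x": 0.035,"y": -0.228,"z": 0,"spin": 0},{"x": 0.035,"y": -0.228,"z": 0,"spin": 0},{"x": 0.035,"y": -0.228,"z": 0,"spin": 0}]}}

```text
time_s: 1.55
eef_pos: [313.3, -68.5, 225.3]
ee_rot: [-3.141, -0.002, -0.192]
wrist_force: [0.5, 0.1, -0.6]
opening: 91.3
gripper_force: 0.0
```

```bash
python3 -c "
from h import *
st(); s=snap('wrist'); cv2.imwrite('pics/w2.png',s['img'][:,:,::-1]); np.savez('w2.npz',**s)"
```

```text
t 1.55 pos [313.3 -68.5 225.3] rpy [-1.7999e+02 -9.0000e-02 -1.0990e+01] F [ 0.5  0.1 -0.6] M [0.02 0.04 0.05] op 91.3 g 0.0 q6 1.51
```

View pics/w2.png

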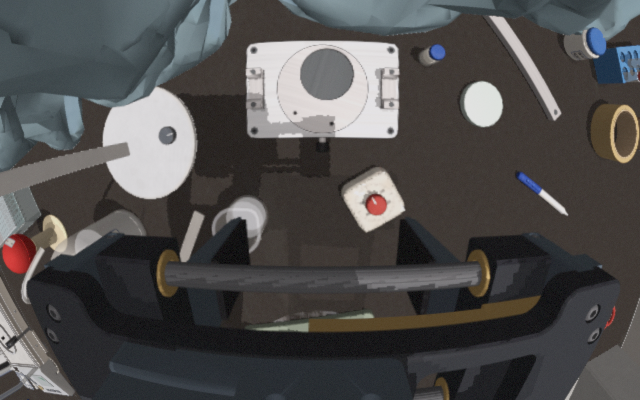

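The wrist view shows the plate with corner screws at (252,48), (393,48), (252,131) and (393,131). The insert is at (322,88), the recess at (327,73) and the knob at (322,145). The blank is at (481,104), the bar runs from (490,15) to (557,115), and the vial is at (432,54).

```bash
cat >> h.py <<'E'
def fray(s,uv):
    uv=np.atleast_2d(np.array(uv,float)); d=uv-[s['cx'],s['cy']]; r=np.hypot(*d.T)+1e-9; th=r/s['f']
    c=np.stack([np.sin(th)*d[:,0]/r,np.sin(th)*d[:,1]/r,np.cos(th)],1); return c@s['R'], -s['R'].T@s['t']
def onz(s,uv,z):
    r,C=fray(s,uv); return (C+r*((z-C[2])/r[:,2])[:,None])[:,:2]
def fcloud(s):
    v,u=np.mgrid[0:400,0:640]; r,C=fray(s,np.stack([u.ravel(),v.ravel()],1))
    cz=r@s['R'].T[:,2]; k=s['range_z'].ravel()/cz; W=C+r*k[:,None]; W[s['range_z'].ravel()<=0]=np.nan; return W.reshape(400,640,3)
def circ(p):
    A=np.c_[2*p,np.ones(len(p))]; c=np.linalg.lstsq(A,(p**2).sum(1),rcond=None)[0]; return np.round(c[:2],1),round(float(np.sqrt(c[2]+c[:2]@c[:2])),1)
def blob(mask,box):
    u0,u1,v0,v1=box; m=np.zeros(mask.shape,np.uint8); m[v0:v1,u0:u1]=mask[v0:v1,u0:u1]
    c=max(cv2.findContours(m,cv2.RETR_EXTERNAL,cv2.CHAIN_APPROX_NONE)[0],key=cv2.contourArea); return c[:,0,:].astype(float)
E
python3 - <<'E'
from h import *
s=dict(np.load('w2.npz')); img=s['img'].astype(int); br=img.mean(2); W=fcloud(s)
print('cam',-s['R'].T@s['t'])
sc=onz(s,[(252.5,48),(393.5,48),(252,131),(393.5,131)],20); print('screws',np.round(sc,1),'centre',sc.mean(0), 'yaw', np.degrees(np.arctan2(*(sc[0]-sc[1])[::-1]))-90,np.degrees(np.arctan2(*(sc[2]-sc[3])[::-1]))-90)
pl=blob(br>150,(240,405,36,142)); print('plate',rect(onz(s,pl,20)))
dk=blob((br<140),(290,365,40,110)); p=onz(s,dk,20); print('recess',len(p),circ(p),'floor15',circ(onz(s,dk,15)))
bl=blob(br>150,(455,510,75,135)); print('blank',circ(onz(s,bl,14)))
ba=blob(br>130,(480,570,5,125)); print('bar',rect(onz(s,ba,14)))
q=W[80:90,300:315].reshape(-1,3); print('plate z',np.nanmedian(q[:,2]),'bench z',np.nanmedian(W[160:170,430:450,2]),'floor z',np.nanmedian(W[65:80,315:335,2]))
for zl,zh,b,n in ((38,52,(244,268,60,115),'upL'),(38,52,(380,402,60,115),'upR')):
    m=(W[...,2]>zl)&(W[...,2]<zh); mm=np.zeros_like(m); mm[b[2]:b[3],b[0]:b[1]]=m[b[2]:b[3],b[0]:b[1]]; print(n,mm.sum(),rect(W[mm]))
k=np.ones((3,3),np.uint8); d=s['range_z']; ok=(cv2.dilate(d,k)-cv2.erode(d,k)<25)&(d>0); ok[210:]=0
P=W[ok]; P=P[(P[:,2]>60)&(P[:,0]>330)]; np.save('Pw.npy',P); Y=-11.3
for tip in (34,45): 
  for y in (0,35,50): print('bar place',tip,y,clear(P,fw(0,y),Y+90,tip))
for x in (0,8,16): print('blank',x,clear(P,fw(x,-.4*x),Y,22))
for b in (-50,0,45): print('bar pick',b,clear(P,np.array([423+.87*b,-375+.5*b]),30,3))
E
```

```text
cam [387.84800157 -82.63511257 386.01686441]
screws [[ 486.9  -17.9]
 [ 455.3 -181.8]
 [ 387.9    2.6]
 [ 355.8 -163.2]] centre [421.49829545 -90.06345071] yaw -10.921159969947624 -10.966933401267866
plate (array([420.8, -89. ]), 180.3, 115.9, 79.0)
recess 146 (array([436.5, -97.4]), 30.5) floor15 (array([437.2, -97.6]), 30.9)
blank (array([ 374. , -293.3]), 29.4)
bar (array([ 421.3, -381.6]), 177.2, 20.5, 30.7)
plate z 15.907273858292001 bench z 1.1828653241497022 floor z 15.76900995909898
upL 313 (array([435.6, -14.7]), 16.5, 46.5, 78.7)
upR 303 (array([ 406. , -163.7]), 16.9, 45.1, 78.3)
bar place 34 0 (-27, array([ 478, -107,  110]))
bar place 34 35 (-15, array([494, -87, 116]))
bar place 34 50 (-7, array([498, -82, 112]))
bar place 45 0 (-18, array([ 485, -116,  121]))
bar place 45 35 (11, array([ 487, -113,  121]))
bar place 45 50 (4, array([494,  -6, 181]))
blank 0 (8, array([ 453, -153,  106]))
blank 8 (0, array([ 453, -153,  106]))
blank 16 (-7, array([ 453, -153,  106]))
bar pick -50 (18, array([ 474, -450,   84]))
bar pick 0 (-19, array([ 474, -425,   80]))
bar pick 45 (-37, array([ 480, -384,  123]))
```

Run:
```python
from h import *
s=snap('wrist'); np.savez('w3.npz',**s); img=s['img'].astype(int); br=img.mean(2); st()
print('cam',-s['R'].T@s['t'])
pl=blob(br>150,(240,405,36,142)); print('plate',rect(onz(s,pl,20)))
dk=blob((br<140),(290,365,40,110)); print('recess',circ(onz(s,dk,20)))
bl=blob(br>150,(455,510,75,135)); b=circ(onz(s,bl,14)); print('blank',b)
plan(b[0][0],b[0][1],140,-11)
```

```text
t 1.65 pos [312.3 -70.8 225.1] rpy [ 1.7993e+02 -3.0000e-02 -1.1240e+01] F [ 0.3  0.  -0.8] M [ 0.   -0.    0.02] op 91.6 g 0.0 q6 1.51
cam [387.33875851 -84.08823431 385.84005494]
plate (array([420.5, -88.7]), 180.5, 115.7, 79.0)
recess (array([436.7, -97.4]), 30.5)
blank (array([ 373.9, -293.3]), 29.4)
x 0.1731 y 0.3437 z 0.1418 spin -0.0027 | dist 246
```

Call:
{"name": "carry_out", "arguments": {"steps": [{"x": 0.14,"y": 0.28,"z": 0.07,"spin": 0},{"x": 0.14,"y": 0.28,"z": 0.07,"spin": 0},{"x": 0.14,"y": 0.28,"z": 0.07,"spin": 0},{"x": 0.14,"y": 0.28,"z": 0.07,"spin": 0},{"x": 0.14,"y": 0.28,"z": 0.07,"spin": 0}]}}

```text
time_s: 2.07
eef_pos: [360.4, -257.3, 182.0]
ee_rot: [3.14, -0.0, -0.203]
wrist_force: [0.3, 1.0, -0.8]
opening: 91.6
gripper_force: 0.0
```

Call:
{"name": "carry_out", "arguments": {"steps": [{"x": 0.033,"y": 0.0637,"z": 0.0718,"spin": 0},{"x": 0.033,"y": 0.0637,"z": 0.0718,"spin": 0},{"x": 0.033,"y": 0.0637,"z": 0.0718,"spin": 0},{"x": 0.033,"y": 0.0637,"z": 0.0718,"spin": 0},{"x": 0.033,"y": 0.0637,"z": 0.0718,"spin": 0}]}}

```text
time_s: 2.48
eef_pos: [371.9, -293.7, 140.3]
ee_rot: [3.141, -0.0, -0.2]
wrist_force: [-0.6, -0.6, 0.2]
opening: 91.3
gripper_force: 0.0
```

Run:
```python
from h import *
for i in range(3): s=snap('wrist')
st(); np.savez('w4.npz',**s); cv2.imwrite('pics/w4.png',s['img'][:,:,::-1]); print('cam',-s['R'].T@s['t'],s['R'][2])
```

```text
t 2.63 pos [ 372.7 -292.8  141. ] rpy [ 1.7994e+02 -1.0000e-01 -1.1350e+01] F [ 0.2  0.7 -0.1] M [ 0.04  0.03 -0.01] op 91.1 g 0.0 q6 1.08
cam [ 446.99208396 -307.44808992  301.62683743] [-0.26082978  0.0494947  -0.96411519]
```

View pics/w4.png

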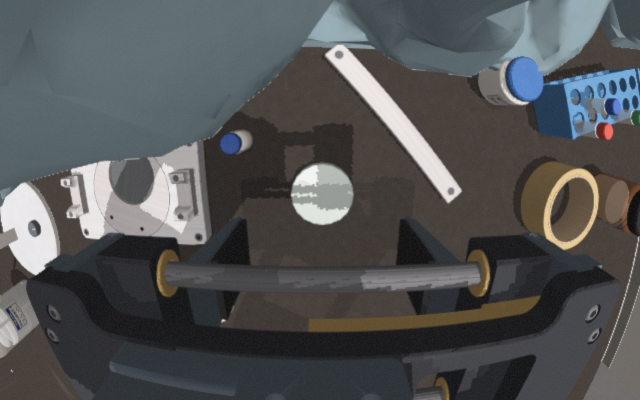

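The blank is at (322,194) and almost centred under the hand. The bar runs from (338,50) to (452,195), fully visible. The vial is at (235,142) and the jar at (515,82).

Run:
```python
from h import *
s=dict(np.load('w4.npz')); br=s['img'].astype(int).mean(2)
bl=blob(br>105,(285,362,155,230)); b=circ(onz(s,bl,14)); print('blank',b)
lo=s['img'].astype(int).min(2)
ba=blob(lo>130,(320,468,38,208)); print('bar',rect(onz(s,ba,14)),rect(onz(s,ba,13)))
print('bar holes',onz(s,[(339,55),(452,191)],14))
print('vial cap',onz(s,(231,144),45))
x,y=b[0]; plan(x,y,13,-11.3)
```

```text
blank (array([ 374. , -292.8]), 29.9)
bar (array([ 431.6, -385.5]), 191.1, 39.0, 30.5) (array([ 431.5, -385.8]), 191.7, 39.1, 30.5)
bar holes [[ 500.4492083  -334.20792963]
 [ 351.85613842 -423.29919624]]
vial cap [[ 440.91124644 -227.37116351]]
x 0.0021 y -0.0004 z 0.2133 spin -0.0005 | dist 128
```

Call:
{"name": "carry_out", "arguments": {"steps": [{"x": 0.002,"y": 0,"z": 0.06,"spin": 0},{"x": 0.002,"y": 0,"z": 0.12,"spin": 0},{"x": 0.002,"y": 0,"z": 0.17,"spin": 0},{"x": 0.002,"y": 0,"z": 0.206,"spin": 0},{"x": 0.002,"y": 0,"z": 0.206,"spin": 0}]}}

```text
time_s: 3.05
eef_pos: [371.8, -290.7, 13.7]
ee_rot: [-3.138, 0.006, -0.197]
wrist_force: [-0.6, 0.2, 1.6]
opening: 90.7
gripper_force: 0.0
```

Call:
{"name": "carry_out", "arguments": {"steps": [{"x": 0,"y": 0,"z": 0,"spin": 0},{"x": 0,"y": 0,"z": 0,"spin": 0},{"x": 0,"y": 0,"z": 0,"spin": 0},{"x": 0,"y": 0,"z": 0,"spin": 0},{"x": 0,"y": 0,"z": 0,"spin": 0}], "hand": 1, "force": 20}}

```text
time_s: 3.47
eef_pos: [374.6, -293.5, 17.5]
ee_rot: [3.14, -0.002, -0.198]
wrist_force: [0.1, 2.0, 1.4]
opening: 60.3
gripper_force: 0.8
```

Call:
{"name": "carry_out", "arguments": {"steps": [{"x": 0,"y": 0,"z": 0,"spin": 0},{"x": 0,"y": 0,"z": 0,"spin": 0},{"x": 0,"y": 0,"z": 0,"spin": 0},{"x": 0,"y": 0,"z": 0,"spin": 0},{"x": 0,"y": 0,"z": 0,"spin": 0}]}}

```text
time_s: 3.88
eef_pos: [374.5, -293.4, 17.4]
ee_rot: [3.141, -0.002, -0.198]
wrist_force: [-0.1, 1.3, 7.9]
opening: 59.2
gripper_force: 20.0
```

```bash
python3 -c "
from h import *
st()"
```

```text
t 3.88 pos [ 374.5 -293.4   17.4] rpy [ 1.7995e+02 -1.1000e-01 -1.1370e+01] F [-0.1  1.3  7.9] M [0.27 0.05 0.03] op 59.2 g 20.0 q6 1.08
```

Call:
{"name": "carry_out", "arguments": {"steps": [{"x": 0,"y": 0,"z": -0.06,"spin": 0},{"x": -0.02,"y": 0,"z": -0.12,"spin": 0},{"x": -0.07,"y": -0.02,"z": -0.155,"spin": 0},{"x": -0.105,"y": -0.06,"z": -0.155,"spin": 0},{"x": -0.107,"y": -0.12,"z": -0.155,"spin": 0}]}}

```text
time_s: 4.3
eef_pos: [322.3, -209.7, 110.3]
ee_rot: [3.14, -0.0, -0.203]
wrist_force: [1.1, 1.3, -1.2]
opening: 59.3
gripper_force: 20.0
```

Call:
{"name": "carry_out", "arguments": {"steps": [{"x": 0,"y": -0.055,"z": 0,"spin": 0},{"x": 0,"y": -0.11,"z": 0,"spin": 0},{"x": 0,"y": -0.165,"z": 0,"spin": 0},{"x": 0,"y": -0.215,"z": 0,"spin": 0},{"x": 0,"y": -0.222,"z": 0,"spin": 0}]}}

```text
time_s: 4.72
eef_pos: [351.3, -75.9, 109.4]
ee_rot: [-3.14, 0.0, -0.195]
wrist_force: [-0.3, -0.8, -1.2]
opening: 59.0
gripper_force: 20.0
```

```bash
sed -i 's/^FA=.*/FA=np.radians(-11.1); FC=np.array([420.5,-88.5])/' h.py; python3 -c "
from h import *
snap('wrist');s=snap('wrist');st();np.savez('w5.npz',**s); plan(*fw(0,0),45,-11.1)
Ps=np.concatenate([np.load('P.npy'),np.load('Pw.npy')])
for x in (-20,0,5,10,17): print(x,[clear(Ps,fw(x,-.35*x),-11.1+a,t)[0] for t in (26,21) for a in (0,-10,-20)])
img=s['img'].astype(int);br=img.mean(2);cv2.imwrite('pics/w5.png',s['img'][:,:,::-1])
"
```

```text
t 4.82 pos [351.3 -78.3 109.4] rpy [ 1.7998e+02 -1.0000e-02 -1.1160e+01] F [ 0.3 -0.7 -1.4] M [ 0.01  0.01 -0.01] op 59.4 g 20.0 q6 1.52
x 0.1164 y -0.0056 z 0.1073 spin -0.0007 | dist 95
-20 [16, 14, 19, 16, 14, 19]
0 [5, 13, 15, 5, 13, 14]
5 [0, 8, 9, 0, 8, 9]
10 [-4, 3, 4, -4, 3, 4]
17 [-11, -3, -2, -11, -3, -3]
```

View pics/w5.png

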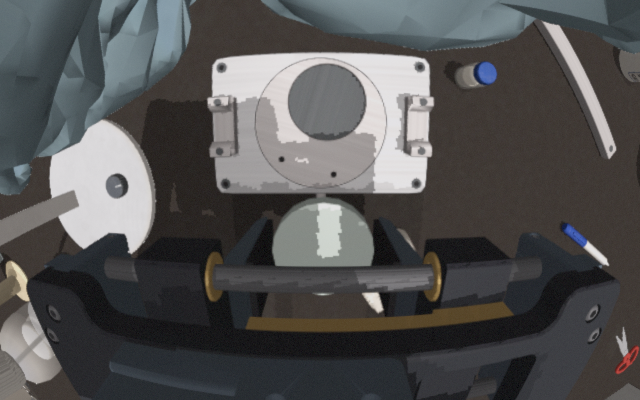

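The plate is in view with screws at (222,68), (421,65), (225,184) and (417,183), and the recess at (327,102). The blank is held level between the pads at (323,245). I refine the fixture and the recess from this.

Run:
```python
from h import *
s=dict(np.load('w5.npz')); br=s['img'].astype(int).mean(2)
sc=onz(s,[(221.5,68),(420.5,65.5),(225.5,184.5),(416.5,183.5)],20); print(np.round(sc,1),sc.mean(0),np.degrees(np.arctan2(*(sc[0]-sc[1])[::-1]))-90,np.degrees(np.arctan2(*(sc[2]-sc[3])[::-1]))-90)
g=cv2.medianBlur(s['img'],3).astype(int).mean(2)
dk=blob(g<118,(283,370,60,144)); print(len(dk),dk.min(0),dk.max(0)); p=onz(s,dk,20); c,r=circ(p); print('recess20',c,r,'15',circ(onz(s,dk,15)))
o=np.hypot(*(p-c).T); p=p[abs(o-r)<2]; c,r=circ(p); print('refit',c,r,len(p)); 
d=c-sc.mean(0); print('off',d,np.hypot(*d),np.degrees(np.arctan2(d[1],d[0])))
b=onz(s,[(322,197)],95); print('blank front edge z~95..103',b,onz(s,[(322,197)],107)); st()
```

```text
[[ 483.8  -18.5]
 [ 454.3 -179. ]
 [ 387.     0.5]
 [ 356.4 -159.6]] [420.39490817 -89.13058178] -10.418619132263373 -10.815981318801917
216 [288.  64.] [365. 140.]
recess20 [436.5 -97.1] 30.7 15 (array([436.7, -97.3]), 31.3)
refit [436.5 -97.1] 30.7 216
off [16.10509183 -7.96941822] 17.969018050637697 -26.327973725052583
blank front edge z~95..103 [[379.94191992 -82.18566364]] [[383.10399908 -82.81552444]]
t 4.82 pos [351.3 -78.3 109.4] rpy [ 1.7998e+02 -1.0000e-02 -1.1160e+01] F [ 0.3 -0.7 -1.4] M [ 0.01  0.01 -0.01] op 59.4 g 20.0 q6 1.52
```

Call:
{"name": "carry_out", "arguments": {"steps": [{"x": 0.06,"y": -0.002,"z": 0,"spin": 0},{"x": 0.113,"y": -0.004,"z": 0.01,"spin": 0},{"x": 0.113,"y": -0.004,"z": 0.055,"spin": 0},{"x": 0.113,"y": -0.004,"z": 0.095,"spin": 0},{"x": 0.113,"y": -0.004,"z": 0.112,"spin": 0}]}}

```text
time_s: 5.23
eef_pos: [416.8, -91.3, 39.6]
ee_rot: [3.141, 0.005, -0.2]
wrist_force: [-0.1, 0.3, -1.3]
opening: 59.2
gripper_force: 20.0
```

Call:
{"name": "carry_out", "arguments": {"steps": [{"x": 0,"y": 0,"z": 0,"spin": 0},{"x": 0,"y": 0,"z": 0.002,"spin": 0},{"x": 0,"y": 0,"z": 0.004,"spin": 0},{"x": 0,"y": 0,"z": 0.006,"spin": 0},{"x": 0,"y": 0,"z": 0.006,"spin": 0}]}}

```text
time_s: 5.65
eef_pos: [418.8, -90.6, 39.1]
ee_rot: [3.141, -0.002, -0.199]
wrist_force: [0.2, -0.6, -2.3]
opening: 59.1
gripper_force: 20.0
```

```bash
python3 -c "
from h import *
snap('wrist');snap('wrist');st(); plan(420.4,-89.1,37,-10.8)"
```

```text
t 5.75 pos [418.7 -90.4  39.1] rpy [ 1.7999e+02 -8.0000e-02 -1.1370e+01] F [ 0.   0.2 -2. ] M [ 0.1   0.05 -0.01] op 59.0 g 20.0 q6 1.53
x 0.0023 y -0.0027 z 0.0034 spin -0.0063 | dist 3
```

Call:
{"name": "carry_out", "arguments": {"steps": [{"x": 0.001,"y": -0.002,"z": 0.001,"spin": -0.004},{"x": 0.001,"y": -0.002,"z": 0.002,"spin": -0.004},{"x": 0.001,"y": -0.002,"z": 0.003,"spin": -0.004},{"x": 0.001,"y": -0.002,"z": 0.003,"spin": -0.004},{"x": 0.001,"y": -0.002,"z": 0.003,"spin": -0.004}]}}

```text
time_s: 6.17
eef_pos: [419.6, -89.1, 37.4]
ee_rot: [3.142, -0.001, -0.192]
wrist_force: [-0.2, -0.1, 5.9]
opening: 59.3
gripper_force: 20.0
```

Call:
{"name": "carry_out", "arguments": {"steps": [{"x": 0,"y": 0,"z": 0.0005,"spin": 0},{"x": 0,"y": 0,"z": 0.001,"spin": 0},{"x": 0,"y": 0,"z": 0.001,"spin": 0},{"x": 0,"y": 0,"z": 0.001,"spin": 0},{"x": 0,"y": 0,"z": 0.001,"spin": 0}]}}

```text
time_s: 6.58
eef_pos: [419.6, -89.1, 37.3]
ee_rot: [-3.142, -0.001, -0.192]
wrist_force: [-2.2, 1.1, 11.8]
opening: 59.3
gripper_force: 20.0
```

Call:
{"name": "carry_out", "arguments": {"steps": [{"x": 0,"y": 0,"z": -0.001,"spin": 0},{"x": 0,"y": 0,"z": -0.001,"spin": 0},{"x": 0,"y": 0,"z": -0.001,"spin": 0},{"x": 0,"y": 0,"z": -0.001,"spin": 0},{"x": 0,"y": 0,"z": -0.001,"spin": 0}], "hand": -0.6}}

```text
time_s: 7.0
eef_pos: [419.1, -89.2, 36.5]
ee_rot: [3.142, 0.0, -0.192]
wrist_force: [-0.1, -0.5, -0.1]
opening: 72.8
gripper_force: 0.0
```

Call:
{"name": "carry_out", "arguments": {"steps": [{"x": 0.002,"y": 0,"z": 0,"spin": 0.06},{"x": 0.002,"y": 0,"z": 0,"spin": 0.12},{"x": 0.002,"y": 0,"z": 0,"spin": 0.18},{"x": 0.002,"y": 0,"z": 0,"spin": 0.2},{"x": 0.002,"y": 0,"z": 0,"spin": 0.2}]}}

```text
time_s: 7.42
eef_pos: [420.3, -89.4, 36.5]
ee_rot: [3.141, 0.0, -0.507]
wrist_force: [0.0, 0.1, 0.7]
opening: 73.2
gripper_force: 0.0
```

Call:
{"name": "carry_out", "arguments": {"steps": [{"x": 0,"y": 0,"z": 0,"spin": 0},{"x": 0,"y": 0,"z": 0,"spin": 0},{"x": 0,"y": 0,"z": 0,"spin": 0},{"x": 0,"y": 0,"z": 0,"spin": 0},{"x": 0,"y": 0,"z": 0,"spin": 0}], "hand": 1, "force": 15}}

```text
time_s: 7.83
eef_pos: [420.3, -89.4, 36.6]
ee_rot: [3.141, 0.0, -0.506]
wrist_force: [-0.3, 0.4, -0.6]
opening: 59.1
gripper_force: 15.0
```

```bash
python3 -c "
from h import *
snap('scene');snap('scene');s=snap('scene');st(); W=cloud(s)
p=comp(W,255,310,215,270,28,38); print(rect(p),len(p)); plan(436.5,-97.1,37,-28.8)"
```

```text
t 7.98 pos [420.3 -89.4  36.6] rpy [179.99   0.   -29.  ] F [ 0.4  0.1 -1.2] M [0.08 0.02 0.02] op 59.4 g 15.0 q6 1.84
(array([410.2, -88.4]), 60.5, 70.5, 22.8) 491
x 0.0299 y -0.0019 z -0.0007 spin -0.0022 | dist 18
```

Call:
{"name": "carry_out", "arguments": {"steps": [{"x": 0,"y": 0,"z": 0.001,"spin": 0},{"x": 0.004,"y": 0,"z": 0.001,"spin": 0},{"x": 0.008,"y": 0,"z": 0.001,"spin": 0},{"x": 0.012,"y": -0.001,"z": 0.001,"spin": 0},{"x": 0.012,"y": -0.001,"z": 0.001,"spin": 0}]}}

```text
time_s: 8.4
eef_pos: [424.2, -91.4, 36.2]
ee_rot: [3.14, 0.006, -0.506]
wrist_force: [-5.1, 2.7, 8.5]
opening: 59.8
gripper_force: 15.0
```

Call:
{"name": "carry_out", "arguments": {"steps": [{"x": 0.003,"y": 0,"z": 0,"spin": 0},{"x": 0.006,"y": 0,"z": 0,"spin": 0},{"x": 0.008,"y": -0.001,"z": 0,"spin": 0},{"x": 0.008,"y": -0.001,"z": 0,"spin": 0},{"x": 0.008,"y": -0.001,"z": 0,"spin": 0}]}}

```text
time_s: 8.82
eef_pos: [431.1, -94.1, 36.0]
ee_rot: [3.141, 0.001, -0.506]
wrist_force: [-3.0, 0.6, 2.2]
opening: 59.1
gripper_force: 15.0
```

```bash
python3 -c "
from h import *
st(); plan(436.5,-97.1,37,-28.8)"
```

```text
t 8.82 pos [431.1 -94.1  36. ] rpy [ 1.7999e+02  3.0000e-02 -2.8990e+01] F [-3.   0.6  2.2] M [0.24 0.4  0.07] op 59.1 g 15.0 q6 1.84
x 0.0102 y 0.0001 z -0.0016 spin -0.0022 | dist 6
```

Call:
{"name": "carry_out", "arguments": {"steps": [{"x": 0.002,"y": 0,"z": 0.001,"spin": 0},{"x": 0.004,"y": 0,"z": 0.001,"spin": 0},{"x": 0.006,"y": 0,"z": 0.001,"spin": 0},{"x": 0.007,"y": 0,"z": 0.001,"spin": 0},{"x": 0.007,"y": 0,"z": 0.001,"spin": 0}]}}

```text
time_s: 9.23
eef_pos: [435.9, -96.5, 35.4]
ee_rot: [-3.141, -0.002, -0.506]
wrist_force: [0.1, -0.5, -0.1]
opening: 59.4
gripper_force: 15.0
```

Call:
{"name": "carry_out", "arguments": {"steps": [{"x": 0.001,"y": 0,"z": 0.001,"spin": 0},{"x": 0.002,"y": 0,"z": 0.001,"spin": 0},{"x": 0.003,"y": 0,"z": 0.001,"spin": 0},{"x": 0.003,"y": 0,"z": 0.001,"spin": 0},{"x": 0.003,"y": 0,"z": 0.001,"spin": 0}]}}

```text
time_s: 9.65
eef_pos: [437.0, -97.2, 34.8]
ee_rot: [-3.142, -0.001, -0.506]
wrist_force: [0.6, -0.2, -1.0]
opening: 59.0
gripper_force: 15.0
```

```bash
python3 -c "
from h import *
st(); plan(436.5,-97.1,37,-28.8)"
```

```text
t 9.65 pos [437.  -97.2  34.8] rpy [-1.8e+02 -5.0e-02 -2.9e+01] F [ 0.6 -0.2 -1. ] M [-0.01  0.05 -0.01] op 59.0 g 15.0 q6 1.83
x -0.0009 y 0.0003 z -0.0036 spin -0.0022 | dist 2
```

Call:
{"name": "carry_out", "arguments": {"steps": [{"x": -0.0005,"y": 0,"z": 0.001,"spin": 0},{"x": -0.0005,"y": 0,"z": 0.002,"spin": 0},{"x": -0.0005,"y": 0,"z": 0.003,"spin": 0},{"x": -0.0005,"y": 0,"z": 0.004,"spin": 0},{"x": -0.0005,"y": 0,"z": 0.004,"spin": 0}]}}

```text
time_s: 10.07
eef_pos: [437.4, -97.4, 33.5]
ee_rot: [-3.141, -0.002, -0.506]
wrist_force: [-1.0, -1.9, 9.3]
opening: 59.3
gripper_force: 15.0
```

```bash
python3 -c "
from h import *
snap('wrist');st()"
```

```text
t 10.12 pos [437.4 -97.4  33.6] rpy [-1.7999e+02 -1.4000e-01 -2.8990e+01] F [-0.9 -2.   9.9] M [-0.21  0.26  0.01] op 59.5 g 15.0 q6 1.83
```

Call:
{"name": "carry_out", "arguments": {"steps": [{"x": 0,"y": 0.0007,"z": 0,"spin": 0},{"x": 0,"y": 0.0015,"z": 0,"spin": 0},{"x": 0,"y": 0.0015,"z": 0,"spin": 0},{"x": -0.001,"y": 0.0015,"z": 0,"spin": 0},{"x": -0.001,"y": 0.0015,"z": 0,"spin": 0}]}}

```text
time_s: 10.53
eef_pos: [437.3, -97.5, 33.6]
ee_rot: [-3.14, -0.004, -0.507]
wrist_force: [1.3, 0.7, 7.1]
opening: 59.2
gripper_force: 15.0
```

```bash
python3 -c "
from h import *
snap('wrist');st()"
```

```text
t 10.58 pos [437.2 -97.5  33.6] rpy [-179.9    -0.22  -29.04] F [1.1 0.9 7.4] M [ 0.26 -0.11 -0.04] op 59.3 g 15.0 q6 1.83
```

Call:
{"name": "carry_out", "arguments": {"steps": [{"x": 0.0005,"y": -0.0007,"z": -0.001,"spin": 0},{"x": 0.0005,"y": -0.0007,"z": -0.001,"spin": 0},{"x": 0.0005,"y": -0.0007,"z": -0.001,"spin": 0},{"x": 0.0005,"y": -0.0007,"z": -0.001,"spin": 0},{"x": 0.0005,"y": -0.0007,"z": -0.001,"spin": 0}], "hand": -0.6}}

```text
time_s: 11.0
eef_pos: [435.5, -97.1, 32.8]
ee_rot: [3.141, 0.001, -0.506]
wrist_force: [-0.1, -0.1, 0.4]
opening: 72.7
gripper_force: 0.0
```

```bash
python3 -c "
from h import *
for i in range(3): s=snap('scene')
st(); np.savez('s2.npz',**s); W=cloud(s)
m=s['img'][225:262,262:300]; z=W[225:262,262:300,2]
print(np.round(z[::4,::3]).astype(int))
cv2.imwrite('pics/s2.png',cv2.resize(s['img'][205:285,230:340],(880//2*1,640//2),interpolation=cv2.INTER_CUBIC)[:,:,::-1])"
```

```text
t 11.15 pos [435.7 -97.2  32.9] rpy [ 1.7999e+02  3.0000e-02 -2.9010e+01] F [ 0.5 -1.2  0.2] M [0.06 0.04 0.04] op 72.8 g 0.0 q6 1.83
[[                 121                  123                  117
                   114                   15                   19
                    20                   20                   19
                    41                   53                   62
                    57]
 [                 120                  115                   20
                    22                   26                   30
                    28                   17                   17
                    27                   41                   47
                    46]
 [                 108                  106                   29
                    31                   28                   33
                    31                   30                   30
                    20                   26                   38
                    35]
 [                  72                   29                   29
                    30                   30      
[... 1235 characters left out ...]
  21                   21                   20
                    21]
 [                  22                   19                   17
                    18                   18 -9223372036854775808
                    19                   18                   18
                    22                   18                   19
                    20]
 [                  17                   19                   21
                    20                   19                   18
                    19                   19                   18
                    19                   18                   21
                    18]]<string>:6: RuntimeWarning: invalid value encountered in cast
```

View pics/s2.png

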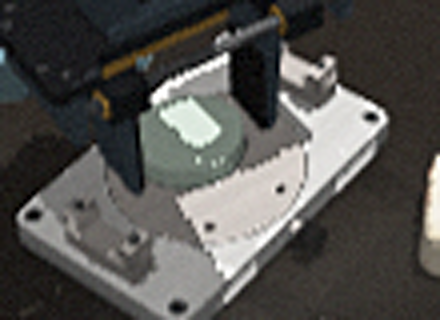

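The scene crop shows the blank between the open fingers at about (195,140), apparently low in the recess. I fit its top plane for height and tilt.

```bash
cat >> h.py <<'E'
def topfit(s,zl=25,zh=38,box=(258,300,222,262)):
    W=cloud(s); u0,u1,v0,v1=box; p=W[v0:v1,u0:u1].reshape(-1,3); p=p[(p[:,2]>zl)&(p[:,2]<zh)]
    c=np.array([436.5,-97.1]); p=p[np.hypot(*(p[:,:2]-c).T)<26]
    for _ in range(3):
        A=np.c_[p[:,:2]-c,np.ones(len(p))]; k=np.linalg.lstsq(A,p[:,2],rcond=None)[0]; r=p[:,2]-A@k; p=p[abs(r)<2.5*r.std()]
    print('top n',len(p),'z',k[2].round(2),'tilt deg',np.degrees(k[:2]).round(2))
    q=W[v0:v1+15,u0:u1+10].reshape(-1,3); q=q[(np.hypot(*(q[:,:2]-c).T)>36)&(abs(q[:,2]-20)<4)&(np.hypot(*(q[:,:2]-[420.4,-89.1]).T)<60)]; print('plate z',np.median(q[:,2]).round(2),len(q))
E
python3 - <<'E'
from h import *
topfit(dict(np.load('s2.npz')))
for i in range(2): topfit(snap('scene'))
E
```

```text
top n 313 z 30.69 tilt deg [-3.87  2.38]
plate z 19.5 973
top n 306 z 30.74 tilt deg [-4.53  2.21]
plate z 19.4 962
top n 313 z 30.77 tilt deg [-3.68  2.27]
plate z 19.44 964
```

Still tilted about 4.5°: the leading edge is down and the trailing edge is up on the near rim. I'll push the trailing side forward with the fingers set as a fork.

Call:
{"name": "carry_out", "arguments": {"steps": [{"x": 0,"y": 0,"z": -0.05,"spin": 0},{"x": -0.05,"y": 0,"z": -0.06,"spin": 0},{"x": -0.092,"y": 0,"z": -0.06,"spin": 0},{"x": -0.092,"y": 0,"z": -0.06,"spin": 0},{"x": -0.092,"y": 0,"z": -0.06,"spin": 0}]}}

```text
time_s: 11.67
eef_pos: [386.7, -70.1, 69.2]
ee_rot: [3.142, -0.0, -0.506]
wrist_force: [0.8, -0.8, -0.6]
opening: 73.1
gripper_force: 0.0
```

Call:
{"name": "carry_out", "arguments": {"steps": [{"x": 0,"y": 0,"z": 0,"spin": 0},{"x": 0,"y": 0,"z": 0,"spin": 0},{"x": 0,"y": 0,"z": 0.02,"spin": 0},{"x": 0,"y": 0,"z": 0.05,"spin": 0},{"x": 0,"y": 0,"z": 0.06,"spin": 0}], "hand": 0.2, "force": 20}}

```text
time_s: 12.08
eef_pos: [387.5, -70.6, 31.6]
ee_rot: [3.141, 0.002, -0.507]
wrist_force: [0.0, 0.3, -0.3]
opening: 42.5
gripper_force: 0.0
```

```bash
python3 -c "
from h import *
snap('wrist');s=snap('scene');st();topfit(s)
p=read_state(); a=p['ee_rot'][2]; d=(np.array([436.5,-97.1])-p['eef_pos'][:2]); print('tool x to recess centre',d@[np.cos(a),np.sin(a)],'y',d@[np.sin(a),-np.cos(a)])"
```

```text
t 12.18 pos [387.9 -70.6  32.3] rpy [ 1.7997e+02  9.0000e-02 -2.9020e+01] F [ 1.2 -0.7  0.1] M [ 0.01  0.04 -0.03] op 37.2 g 0.0 q6 1.87
top n 10 z 30.0 tilt deg [-7.6   2.13]
plate z 19.37 474
tool x to recess centre 55.33257832517909 y -0.43735419289746247
```

Call:
{"name": "carry_out", "arguments": {"steps": [{"x": 0.01,"y": 0,"z": -0.0005,"spin": 0},{"x": 0.018,"y": 0,"z": -0.0005,"spin": 0},{"x": 0.021,"y": 0,"z": -0.0005,"spin": 0},{"x": 0.023,"y": 0,"z": -0.0005,"spin": 0},{"x": 0.024,"y": 0,"z": -0.0005,"spin": 0}]}}

```text
time_s: 12.6
eef_pos: [400.4, -77.5, 33.5]
ee_rot: [-3.142, -0.0, -0.506]
wrist_force: [-0.4, 0.8, 0.3]
opening: 36.3
gripper_force: 0.4
```

Call:
{"name": "carry_out", "arguments": {"steps": [{"x": 0.0005,"y": 0,"z": 0,"spin": 0},{"x": 0.001,"y": 0,"z": 0,"spin": 0},{"x": 0.0015,"y": 0,"z": 0,"spin": 0},{"x": 0.002,"y": 0,"z": 0,"spin": 0},{"x": 0.002,"y": 0,"z": 0,"spin": 0}]}}

```text
time_s: 13.02
eef_pos: [400.8, -77.8, 33.3]
ee_rot: [3.141, 0.001, -0.506]
wrist_force: [-1.0, 1.7, 1.7]
opening: 36.4
gripper_force: 1.0
```

```bash
cat >> h.py <<'E'
def rel():
    p=read_state(); a=p['ee_rot'][2]; d=(np.array([436.5,-97.1])-p['eef_pos'][:2]); print('tool x to recess centre',d@[np.cos(a),np.sin(a)],'y',d@[np.sin(a),-np.cos(a)])
E
python3 -c "
from h import *
snap('wrist');st();rel()"
```

```text
t 13.07 pos [400.9 -77.9  33.3] rpy [ 1.7999e+02  4.0000e-02 -2.9000e+01] F [-1.9  1.3  2.1] M [0.32 0.28 0.06] op 36.7 g 1.0 q6 1.86
tool x to recess centre 40.475041233725406 y -0.45438047146458516
```

Call:
{"name": "carry_out", "arguments": {"steps": [{"x": 0.0007,"y": 0,"z": 0,"spin": 0},{"x": 0.0014,"y": 0,"z": 0,"spin": 0},{"x": 0.002,"y": 0,"z": 0,"spin": 0},{"x": 0.002,"y": 0,"z": 0,"spin": 0},{"x": 0.002,"y": 0,"z": 0,"spin": 0}]}}

```text
time_s: 13.48
eef_pos: [402.3, -78.7, 33.3]
ee_rot: [3.141, -0.0, -0.506]
wrist_force: [-2.3, 0.8, 0.9]
opening: 36.5
gripper_force: 0.8
```

Call:
{"name": "carry_out", "arguments": {"steps": [{"x": 0.0007,"y": 0,"z": 0,"spin": 0},{"x": 0.0014,"y": 0,"z": 0,"spin": 0},{"x": 0.0014,"y": 0,"z": 0,"spin": 0},{"x": 0.0014,"y": 0,"z": 0,"spin": 0},{"x": 0.0014,"y": 0,"z": 0,"spin": 0}]}}

```text
time_s: 13.9
eef_pos: [402.6, -78.8, 33.3]
ee_rot: [3.141, 0.001, -0.506]
wrist_force: [-2.7, 2.5, 1.3]
opening: 36.4
gripper_force: 1.7
```

```bash
python3 -c "
from h import *
s=snap('scene');st();rel();topfit(s)"
```

```text
t 13.95 pos [402.6 -78.8  33.3] rpy [ 1.7998e+02  6.0000e-02 -2.9010e+01] F [-3.4  2.1  2.5] M [0.45 0.57 0.05] op 36.5 g 1.7 q6 1.86
tool x to recess centre 38.52492007632082 y -0.46054184748369664
top n 53 z 28.37 tilt deg [ 0.63 -0.28]
plate z 19.55 735
```

Call:
{"name": "carry_out", "arguments": {"steps": [{"x": -0.01,"y": 0,"z": 0,"spin": 0},{"x": -0.03,"y": 0,"z": -0.01,"spin": 0},{"x": -0.05,"y": 0,"z": -0.06,"spin": 0},{"x": -0.06,"y": 0,"z": -0.12,"spin": 0},{"x": -0.06,"y": 0,"z": -0.18,"spin": 0}]}}

```text
time_s: 14.37
eef_pos: [369.1, -60.7, 142.4]
ee_rot: [3.141, 0.002, -0.506]
wrist_force: [0.7, -0.2, 0.1]
opening: 36.5
gripper_force: 0.0
```

```bash
python3 -c "
from h import *
s=snap('wrist'); s=snap('scene');st();topfit(s); plan(385,-330,140,31)"
```

```text
t 14.47 pos [375.2 -62.  146.6] rpy [-179.77   -0.79  -28.98] F [ 0.9 -0.1 -0.8] M [ 0.08 -0.01 -0.03] op 36.4 g 0.0 q6 1.88
top n 332 z 28.42 tilt deg [-0.24  0.13]
plate z 19.33 1095
x 0.2307 y 0.3828 z 0.0109 spin -0.6664 | dist 268
```

Call:
{"name": "carry_out", "arguments": {"steps": [{"x": 0.033,"y": 0.055,"z": 0,"spin": -0.078},{"x": 0.065,"y": 0.11,"z": 0,"spin": -0.156},{"x": 0.095,"y": 0.165,"z": 0.005,"spin": -0.234},{"x": 0.115,"y": 0.2,"z": 0.01,"spin": -0.312},{"x": 0.13,"y": 0.23,"z": 0.01,"spin": -0.39}], "hand": -0.2}}

```text
time_s: 14.88
eef_pos: [372.6, -222.2, 134.9]
ee_rot: [3.14, -0.001, 0.042]
wrist_force: [0.8, 0.6, -0.5]
opening: 54.6
gripper_force: 0.0
```

```bash
python3 -c "
from h import *
st(); plan(375,-350,130,31)"
```

```text
t 14.88 pos [ 372.6 -222.2  134.9] rpy [ 1.7992e+02 -4.0000e-02  2.4300e+00] F [ 0.8  0.6 -0.5] M [ 0.01  0.   -0.06] op 54.6 g 0.0 q6 0.97
x -0.0050 y 0.2130 z 0.0081 spin -0.3175 | dist 128
```

Call:
{"name": "carry_out", "arguments": {"steps": [{"x": 0,"y": 0.05,"z": 0,"spin": -0.07},{"x": 0,"y": 0.1,"z": 0.005,"spin": -0.14},{"x": 0,"y": 0.15,"z": 0.008,"spin": -0.21},{"x": 0,"y": 0.19,"z": 0.008,"spin": -0.277},{"x": 0,"y": 0.195,"z": 0.008,"spin": -0.277}]}}

```text
time_s: 15.3
eef_pos: [377.6, -340.6, 130.2]
ee_rot: [3.138, 0.0, 0.473]
wrist_force: [0.4, -0.5, 0.6]
opening: 54.9
gripper_force: 0.0
```

Run:
```python
from h import *
for i in range(3): s=snap('wrist')
st(); np.savez('w6.npz',**s); W=fcloud(s)
lo=s['img'].astype(int).min(2)
m=(lo>135)&(W[...,2]>6)&(W[...,2]<24)&(np.hypot(W[...,0]-426,W[...,1]+379)<115)
n,l,stt,_=cv2.connectedComponentsWithStats(m.astype(np.uint8)); k=1+np.argmax(stt[1:,4]); c=blob(l==k,(0,640,0,215)); print(stt[k]); p=onz(s,c,14); print('bar',rect(p))
plan(426.2,-378.8,120,30.9)
cv2.imwrite('pics/w6.png',s['img'][:,:,::-1])
```

```text
t 15.45 pos [ 376.7 -336.1  130.1] rpy [-1.7992e+02  1.0000e-02  2.6940e+01] F [-0.7  0.3  0.9] M [0.01 0.02 0.03] op 54.9 g 0.0 q6 0.35
[ 365   48   51  184 3515]
bar (array([ 462.1, -367.6]), 155.6, 42.6, 31.9)
x 0.0413 y 0.1008 z 0.0168 spin -0.0439 | dist 66
```

View pics/w6.png

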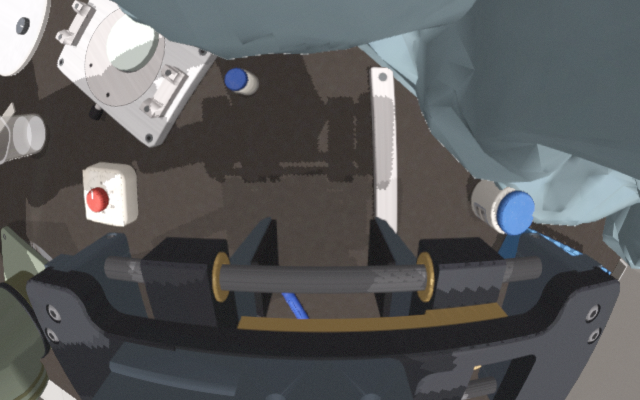

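The bar is in view from its far hole at (383,76) down to (387,228), where the right finger hides the rest. The seated blank is at (133,45), the vial at (240,82) and the jar at (505,208).

Run:
```python
from h import *
s=dict(np.load('w6.npz')); g=s['img'].astype(int).min(2)
rows=list(range(90,216,6)); mids=[]
for v in rows:
    r=cv2.blur(g.astype(np.float32),(1,3))[v,355:420]; on=np.where(r>70)[0]
    # contiguous run around col 383-355
    L=R_=384-355
    while r[L-1]>62 and L>1: L-=1
    while r[R_+1]>62 and R_<62: R_+=1
    a,b=onz(s,[(355+L-.5,v),(355+R_+.5,v)],14); mids.append((*a,*b))
m=np.array(mids); w=np.hypot(m[:,0]-m[:,2],m[:,1]-m[:,3]); print(w.round(1))
k=abs(w-np.median(w))<2.5; c=((m[:,:2]+m[:,2:])/2)[k]; vx,vy,x0,y0=cv2.fitLine(c.astype(np.float32),cv2.DIST_HUBER,0,.01,.01).ravel(); print('yaw',np.degrees(np.arctan2(vy,vx))%180,'pt',x0,y0)
h=onz(s,[(383,76)],14)[0]; d=np.array([vx,vy]); d*=np.sign(d[0]); print('hole',h); C=np.array([x0,y0])+d*((h-[x0,y0])@d); print('centre est',C-d*86.6)
```

```text
[44.5 44.5 43.7 43.7 43.8 42.9 43.  43.1 43.2 43.4 42.6 42.7 42.9 42.1
 42.3 42.5 42.7 42.9 43.2 43.4 43.7]
yaw 30.181934 pt 447.97742 -376.1022
hole [ 501.89462821 -334.27371904]
centre est [ 431.58516918 -385.63580316]
```

Run:
```python
from h import *
s=dict(np.load('w6.npz')); W=fcloud(s); k=np.ones((3,3),np.uint8); d=s['range_z']; ok=(cv2.dilate(d,k)-cv2.erode(d,k)<25)&(d>0); ok[215:]=0
P=W[ok]; P=P[(P[:,2]>30)&(P[:,0]>330)]; P=np.concatenate([P,np.load('P.npy'),np.load('Pw.npy')]); np.save('Pall.npy',P)
b=np.array([427,-378.8]); u=np.array([.857,.515])
def cam(xy,yaw,tip):
    a=np.radians(yaw); c=np.array([*(xy+76*np.array([np.cos(a),np.sin(a)])),tip+11+161]); return int(np.sort(np.linalg.norm(P-c,axis=1))[3])
for f in (-60,-40,-20,0):
    for tip in (5,40,80,120): print('b',f,'tip',tip,clear(P,b+f*u,31,tip),'cam',cam(b+f*u,31,tip))
```

```text
b -60 tip 5 (23, array([ 474, -454,   85])) cam 35
b -60 tip 40 (33, array([ 476, -438,  116])) cam 37
b -60 tip 80 (46, array([ 479, -419,  376])) cam 38
b -60 tip 120 (42, array([ 479, -426,  403])) cam 41
b -40 tip 5 (3, array([ 474, -454,   85])) cam 22
b -40 tip 40 (13, array([ 476, -438,  116])) cam 24
b -40 tip 80 (26, array([ 479, -419,  376])) cam 27
b -40 tip 120 (22, array([ 479, -426,  403])) cam 32
b -20 tip 5 (-11, array([ 472, -441,   84])) cam 16
b -20 tip 40 (-6, array([ 477, -440,  117])) cam 19
b -20 tip 80 (6, array([ 479, -419,  376])) cam 24
b -20 tip 120 (2, array([ 479, -426,  403])) cam 28
b 0 tip 5 (-23, array([ 472, -427,   81])) cam 19
b 0 tip 40 (-21, array([ 475, -428,  126])) cam 23
b 0 tip 80 (-13, array([ 479, -419,  376])) cam 25
b 0 tip 120 (-17, array([ 478, -425,  401])) cam 29
```

```bash
python3 -c "
from h import *
st(); plan(401.3,-394.3,53,31)"
```

```text
t 15.45 pos [ 376.7 -336.1  130.1] rpy [-1.7992e+02  1.0000e-02  2.6940e+01] F [-0.7  0.3  0.9] M [0.01 0.02 0.03] op 54.9 g 0.0 q6 0.35
x -0.0074 y 0.1050 z 0.1284 spin -0.0451 | dist 100
```

Call:
{"name": "carry_out", "arguments": {"steps": [{"x": -0.007,"y": 0.035,"z": 0.03,"spin": -0.045},{"x": -0.007,"y": 0.07,"z": 0.06,"spin": -0.045},{"x": -0.007,"y": 0.105,"z": 0.1,"spin": -0.045},{"x": -0.007,"y": 0.105,"z": 0.128,"spin": -0.045},{"x": -0.007,"y": 0.105,"z": 0.128,"spin": -0.045}]}}

```text
time_s: 15.87
eef_pos: [400.7, -392.1, 50.4]
ee_rot: [-3.134, 0.002, 0.543]
wrist_force: [-0.4, 1.1, -0.3]
opening: 54.6
gripper_force: 0.0
```

Call:
{"name": "carry_out", "arguments": {"steps": [{"x": 0.0015,"y": 0,"z": 0,"spin": 0},{"x": 0.003,"y": 0,"z": 0,"spin": 0},{"x": 0.0045,"y": 0,"z": 0,"spin": 0},{"x": 0.006,"y": 0,"z": 0,"spin": 0},{"x": 0.006,"y": 0,"z": 0,"spin": 0}]}}

```text
time_s: 16.28
eef_pos: [405.8, -393.0, 55.0]
ee_rot: [3.14, -0.001, 0.544]
wrist_force: [-0.0, -0.6, 0.5]
opening: 54.9
gripper_force: 0.0
```

```bash
python3 -c "
from h import *
st(); p=read_state()['eef_pos'][:2]-np.array([427,-378.8]); print('b',p@[.857,.515],'lat',p@[.515,-.857]); print(clear(np.load('Pall.npy'),read_state()['eef_pos'][:2],31,42))"
```

```text
t 16.28 pos [ 405.8 -393.    55. ] rpy [ 1.7988e+02 -3.0000e-02  3.1140e+01] F [-0.  -0.6  0.5] M [ 0.04 -0.02 -0.  ] op 54.9 g 0.0 q6 0.24
b -25.485541286750667 lat 1.2712521634169374
(0, array([ 478, -440,  118]))
```

Predicted contact is right here. I creep forward in small steps and watch the force.

Call:
{"name": "carry_out", "arguments": {"steps": [{"x": 0.0015,"y": 0,"z": 0,"spin": 0},{"x": 0.003,"y": 0,"z": 0,"spin": 0},{"x": 0.0045,"y": 0,"z": 0,"spin": 0},{"x": 0.006,"y": 0,"z": 0,"spin": 0},{"x": 0.006,"y": 0,"z": 0,"spin": 0}]}}

```text
time_s: 16.7
eef_pos: [408.5, -391.2, 53.8]
ee_rot: [3.142, -0.0, 0.543]
wrist_force: [-0.4, 0.5, -0.4]
opening: 54.7
gripper_force: 0.0
```

Call:
{"name": "carry_out", "arguments": {"steps": [{"x": 0.0015,"y": 0,"z": 0,"spin": 0},{"x": 0.003,"y": 0,"z": 0,"spin": 0},{"x": 0.0045,"y": 0,"z": 0,"spin": 0},{"x": 0.006,"y": 0,"z": 0,"spin": 0},{"x": 0.006,"y": 0,"z": 0,"spin": 0}]}}

```text
time_s: 17.12
eef_pos: [411.6, -389.3, 53.8]
ee_rot: [3.141, -0.0, 0.543]
wrist_force: [-0.1, -0.8, -0.5]
opening: 55.1
gripper_force: 0.0
```

Call:
{"name": "carry_out", "arguments": {"steps": [{"x": 0.0015,"y": 0,"z": 0,"spin": 0},{"x": 0.003,"y": 0,"z": 0,"spin": 0},{"x": 0.0045,"y": 0,"z": 0,"spin": 0},{"x": 0.006,"y": 0,"z": 0,"spin": 0},{"x": 0.006,"y": 0,"z": 0,"spin": 0}]}}

```text
time_s: 17.53
eef_pos: [414.7, -387.5, 53.8]
ee_rot: [3.141, -0.0, 0.543]
wrist_force: [-0.2, -0.2, 0.7]
opening: 54.7
gripper_force: 0.0
```

Call:
{"name": "carry_out", "arguments": {"steps": [{"x": 0.002,"y": 0,"z": 0,"spin": 0},{"x": 0.004,"y": 0,"z": 0,"spin": 0},{"x": 0.006,"y": 0,"z": 0,"spin": 0},{"x": 0.008,"y": 0,"z": 0,"spin": 0},{"x": 0.008,"y": 0,"z": 0,"spin": 0}]}}

```text
time_s: 17.95
eef_pos: [418.9, -385.0, 53.8]
ee_rot: [3.141, -0.0, 0.543]
wrist_force: [0.6, 0.3, -0.5]
opening: 55.0
gripper_force: 0.0
```

```bash
python3 -c "
from h import *
st(); print(clear(np.load('Pall.npy'),read_state()['eef_pos'][:2],31,42)); plan(427,-378.8,19,31)
P=np.load('Pall.npy'); p=read_state()['eef_pos']; d=P[:,:2]-p[:2]; a=np.radians(31); l=np.stack([d@[np.cos(a),np.sin(a)],d@[np.sin(a),-np.cos(a)],P[:,2]],1); m=(P[:,2]>125)&(P[:,2]<200)&(abs(l[:,0])<30)&(abs(l[:,1])<85); print(m.sum(), l[m][::max(1,m.sum()//6)].astype(int).tolist())"
```

```text
t 17.95 pos [ 418.9 -385.    53.8] rpy [179.99  -0.    31.13] F [ 0.6  0.3 -0.5] M [-0.1   0.02 -0.04] op 55.0 g 0.0 q6 0.26
(-14, array([ 477, -435,  121]))
x 0.0169 y -0.0018 z 0.0580 spin 0.0014 | dist 36
105 [[29, 58, 125], [29, 65, 134], [27, 62, 130], [27, 75, 132], [26, 70, 127], [25, 67, 125], [29, 59, 132]]
```

Call:
{"name": "carry_out", "arguments": {"steps": [{"x": 0.008,"y": -0.001,"z": 0,"spin": 0},{"x": 0.0165,"y": -0.002,"z": 0.01,"spin": 0},{"x": 0.0165,"y": -0.002,"z": 0.03,"spin": 0},{"x": 0.0165,"y": -0.002,"z": 0.05,"spin": 0},{"x": 0.0165,"y": -0.002,"z": 0.066,"spin": 0}]}}

```text
time_s: 18.37
eef_pos: [426.6, -378.3, 13.1]
ee_rot: [-3.141, 0.0, 0.544]
wrist_force: [-0.7, 1.2, -1.0]
opening: 54.6
gripper_force: 0.0
```

Call:
{"name": "carry_out", "arguments": {"steps": [{"x": 0,"y": 0,"z": 0,"spin": 0},{"x": 0,"y": 0,"z": 0,"spin": 0},{"x": 0,"y": 0,"z": 0,"spin": 0},{"x": 0,"y": 0,"z": 0,"spin": 0},{"x": 0,"y": 0,"z": 0,"spin": 0}], "hand": 1, "force": 40}}

```text
time_s: 18.78
eef_pos: [426.8, -379.2, 14.8]
ee_rot: [3.141, -0.0, 0.543]
wrist_force: [-0.1, 1.1, 0.6]
opening: 24.5
gripper_force: 0.0
```

Call:
{"name": "carry_out", "arguments": {"steps": [{"x": 0,"y": 0,"z": 0,"spin": 0},{"x": 0,"y": 0,"z": 0,"spin": 0},{"x": 0,"y": 0,"z": 0,"spin": 0},{"x": 0,"y": 0,"z": 0,"spin": 0},{"x": 0,"y": 0,"z": 0,"spin": 0}]}}

```text
time_s: 19.2
eef_pos: [426.2, -378.5, 14.6]
ee_rot: [-3.141, 0.0, 0.543]
wrist_force: [-1.2, 3.2, 5.6]
opening: 20.1
gripper_force: 40.0
```

```bash
python3 -c "
from h import *
st()"
```

```text
t 19.20 pos [ 426.2 -378.5   14.6] rpy [-179.95    0.     31.11] F [-1.2  3.2  5.6] M [0.66 0.3  0.02] op 20.1 g 40.0 q6 0.28
```

Call:
{"name": "carry_out", "arguments": {"steps": [{"x": 0,"y": 0,"z": -0.03,"spin": 0},{"x": 0,"y": 0,"z": -0.08,"spin": 0},{"x": 0,"y": 0,"z": -0.14,"spin": 0},{"x": 0,"y": -0.02,"z": -0.19,"spin": 0},{"x": 0,"y": -0.05,"z": -0.22,"spin": 0}]}}

```text
time_s: 19.62
eef_pos: [412.9, -355.5, 149.1]
ee_rot: [3.134, -0.002, 0.543]
wrist_force: [1.1, -0.3, -2.1]
opening: 19.7
gripper_force: 40.0
```

Call:
{"name": "carry_out", "arguments": {"steps": [{"x": 0.014,"y": -0.04,"z": 0,"spin": -0.07},{"x": 0.028,"y": -0.08,"z": 0,"spin": -0.14},{"x": 0.042,"y": -0.12,"z": 0,"spin": -0.21},{"x": 0.056,"y": -0.16,"z": 0,"spin": -0.28},{"x": 0.069,"y": -0.2,"z": 0,"spin": -0.35}]}}

```text
time_s: 20.03
eef_pos: [383.9, -228.1, 145.7]
ee_rot: [3.141, 0.0, 1.098]
wrist_force: [0.3, 1.6, -2.9]
opening: 19.8
gripper_force: 40.0
```

```bash
python3 -c "
from h import *
snap('scene');snap('scene');st(); plan(400,-89,150,79.2)"
```

```text
t 20.13 pos [ 382.3 -225.9  145.4] rpy [-1.798e+02 -4.000e-02  6.284e+01] F [ 1.2 -1.6 -3. ] M [-0.08 -0.11  0.  ] op 19.6 g 40.0 q6 -0.09
x 0.2165 y -0.0779 z -0.0077 spin -0.1818 | dist 138
```

Call:
{"name": "carry_out", "arguments": {"steps": [{"x": 0.05,"y": -0.018,"z": 0,"spin": -0.06},{"x": 0.1,"y": -0.036,"z": 0,"spin": -0.12},{"x": 0.15,"y": -0.054,"z": 0,"spin": -0.182},{"x": 0.2,"y": -0.072,"z": 0,"spin": -0.182},{"x": 0.2165,"y": -0.078,"z": 0,"spin": -0.182}]}}

```text
time_s: 20.55
eef_pos: [403.0, -89.7, 145.9]
ee_rot: [3.141, -0.001, 1.38]
wrist_force: [0.3, 0.0, -2.5]
opening: 20.1
gripper_force: 40.0
```

Run:
```python
from h import *
for i in range(3): s=snap('wrist')
st(); np.savez('w7.npz',**s); W=fcloud(s); z=W[...,2]
# bar: points above z=100
lo=s['img'].astype(int).min(2)
m=(lo>110)&(z>105)&(z<170); m[215:]=0
p=W[m]; print(m.sum()); c=np.argwhere(m); print(c.min(0),c.max(0)) if m.sum() else 0
t=onz(s,blob(m,(0,640,0,215)),145.6-11-3+14) if m.sum() else None
print(rect(t)) if t is not None else 0
plan(420.4,-89.1,60,79.2)
```

```text
t 20.70 pos [403.1 -92.3 146. ] rpy [1.7996e+02 5.0000e-02 7.9090e+01] F [-0.   0.1 -2.7] M [ 0.02 -0.05  0.02] op 19.7 g 40.0 q6 -0.06
13333
[ 10 304] [214 607]
(array([554.9, -66.3]), 65.2, 157.5, 78.0)
x 0.0107 y 0.0273 z 0.1433 spin -0.0012 | dist 88
```

Call:
{"name": "carry_out", "arguments": {"steps": [{"x": 0.005,"y": 0.014,"z": 0.03,"spin": 0},{"x": 0.01,"y": 0.028,"z": 0.06,"spin": 0},{"x": 0.01,"y": 0.028,"z": 0.1,"spin": 0},{"x": 0.01,"y": 0.028,"z": 0.135,"spin": 0},{"x": 0.01,"y": 0.028,"z": 0.135,"spin": 0}]}}

```text
time_s: 21.12
eef_pos: [417.7, -90.3, 61.9]
ee_rot: [-3.134, 0.0, 1.377]
wrist_force: [-0.2, -1.1, -3.5]
opening: 20.0
gripper_force: 40.0
```

Run:
```python
from h import *
for i in range(3): s=snap('scene')
st(); plan(420.6,-89.1,46,79.0)
W=cloud(s); a=np.radians(-11); c,sn=np.cos(a),np.sin(a); L=(W[...,:2]-[420.5,-89.1])@np.array([[c,-sn],[sn,c]]); z=W[...,2]
lo=s['img'].astype(int).min(2)
for n,(y0,y1,z0,z1) in dict(barL=(50,110,56,68),barR=(-110,-50,56,68),upL=(60,92,38,50),upR=(-92,-60,38,50)).items():
    m=(L[...,1]>y0)&(L[...,1]<y1)&(z>z0)&(z<z1)&(abs(L[...,0])<30)&(lo>60); q=L[m]; 
    if len(q): print(n,len(q),'x',np.percentile(q[:,0],[2,98]).round(1),'y',np.percentile(q[:,1],[1,99]).round(1),'z',np.median(z[m]).round(1))
```

```text
t 21.27 pos [421.  -90.6  65.8] rpy [1.7992e+02 2.0000e-02 7.8920e+01] F [ 0.1  0.  -2.9] M [-0.1  -0.1   0.03] op 19.5 g 40.0 q6 -0.04
x 0.0024 y -0.0012 z 0.0329 spin -0.0009 | dist 20
barL 224 x [-11.    8.9] y [51.1 96.6] z 63.3
upL 42 x [-24.7  -2.6] y [70.2 87.6] z 43.5
```

Call:
{"name": "carry_out", "arguments": {"steps": [{"x": 0.002,"y": -0.001,"z": 0.005,"spin": 0},{"x": 0.002,"y": -0.001,"z": 0.01,"spin": 0},{"x": 0.002,"y": -0.001,"z": 0.015,"spin": 0},{"x": 0.002,"y": -0.001,"z": 0.02,"spin": 0},{"x": 0.002,"y": -0.001,"z": 0.02,"spin": 0}]}}

```text
time_s: 21.68
eef_pos: [419.6, -88.2, 52.9]
ee_rot: [-3.141, 0.0, 1.379]
wrist_force: [0.6, 0.0, -3.1]
opening: 19.7
gripper_force: 40.0
```

Call:
{"name": "carry_out", "arguments": {"steps": [{"x": 0,"y": 0,"z": 0.002,"spin": 0},{"x": 0,"y": 0,"z": 0.004,"spin": 0},{"x": 0,"y": 0,"z": 0.006,"spin": 0},{"x": 0,"y": 0,"z": 0.006,"spin": 0},{"x": 0,"y": 0,"z": 0.006,"spin": 0}]}}

```text
time_s: 22.1
eef_pos: [419.8, -88.2, 49.5]
ee_rot: [-3.142, 0.0, 1.379]
wrist_force: [0.4, -1.2, -2.6]
opening: 19.9
gripper_force: 40.0
```

```bash
python3 -c "
from h import *
snap('scene');st(); plan(420.6,-89.1,46,79.0)"
```

```text
t 22.15 pos [419.9 -88.3  49.6] rpy [180.   0.  79.] F [-0.6  0.6 -3.5] M [ 0.02 -0.11  0.01] op 19.1 g 40.0 q6 -0.04
x -0.0011 y 0.0014 z 0.0059 spin 0.0000 | dist 4
```

Call:
{"name": "carry_out", "arguments": {"steps": [{"x": -0.001,"y": 0.0005,"z": 0.001,"spin": 0},{"x": -0.001,"y": 0.0005,"z": 0.002,"spin": 0},{"x": -0.001,"y": 0.0005,"z": 0.004,"spin": 0},{"x": -0.001,"y": 0.0005,"z": 0.0055,"spin": 0},{"x": -0.001,"y": 0.0005,"z": 0.0055,"spin": 0}]}}

```text
time_s: 22.57
eef_pos: [419.8, -88.9, 46.0]
ee_rot: [-3.141, 0.0, 1.379]
wrist_force: [-0.0, -0.5, -2.5]
opening: 19.8
gripper_force: 40.0
```

Call:
{"name": "carry_out", "arguments": {"steps": [{"x": 0,"y": 0,"z": 0.0005,"spin": 0},{"x": 0,"y": 0,"z": 0.001,"spin": 0},{"x": 0,"y": 0,"z": 0.0015,"spin": 0},{"x": 0,"y": 0,"z": 0.0015,"spin": 0},{"x": 0,"y": 0,"z": 0.0015,"spin": 0}]}}

```text
time_s: 22.98
eef_pos: [420.1, -88.9, 45.6]
ee_rot: [3.141, 0.0, 1.379]
wrist_force: [-1.0, 0.1, 1.1]
opening: 19.5
gripper_force: 40.0
```

Call:
{"name": "carry_out", "arguments": {"steps": [{"x": 0,"y": 0,"z": 0,"spin": 0},{"x": 0,"y": 0,"z": 0,"spin": 0},{"x": 0,"y": 0,"z": 0,"spin": 0},{"x": 0,"y": 0,"z": 0,"spin": 0},{"x": 0,"y": 0,"z": 0,"spin": 0}], "hand": -0.1}}

```text
time_s: 23.4
eef_pos: [420.2, -88.9, 45.4]
ee_rot: [3.141, 0.0, 1.379]
wrist_force: [-0.4, 0.7, -0.6]
opening: 49.1
gripper_force: 0.0
```

Call:
{"name": "carry_out", "arguments": {"steps": [{"x": 0,"y": 0,"z": -0.01,"spin": 0},{"x": 0,"y": 0,"z": -0.04,"spin": 0},{"x": 0,"y": 0,"z": -0.09,"spin": 0},{"x": 0,"y": 0,"z": -0.14,"spin": 0},{"x": 0,"y": 0,"z": -0.16,"spin": 0}]}}

```text
time_s: 23.82
eef_pos: [421.9, -89.3, 145.2]
ee_rot: [3.135, 0.0, 1.379]
wrist_force: [0.4, -0.1, 0.0]
opening: 50.0
gripper_force: 0.0
```

Call:
{"name": "carry_out", "arguments": {"steps": [{"x": 0,"y": -0.06,"z": -0.06,"spin": 0},{"x": 0,"y": -0.12,"z": -0.09,"spin": 0},{"x": 0,"y": -0.15,"z": -0.1,"spin": 0},{"x": 0,"y": -0.15,"z": -0.1,"spin": 0},{"x": 0,"y": -0.15,"z": -0.1,"spin": 0}]}}

```text
time_s: 24.23
eef_pos: [331.5, -71.7, 202.4]
ee_rot: [3.138, 0.0, 1.379]
wrist_force: [-0.1, -0.2, -0.3]
opening: 50.4
gripper_force: 0.0
```

Run:
```python
from h import *
for i in range(3): s=snap('scene')
st(); W=cloud(s); a=np.radians(-11); c,sn=np.cos(a),np.sin(a); L=(W[...,:2]-[420.5,-89.1])@np.array([[c,-sn],[sn,c]]); z=W[...,2]
for y in range(-98,100,14):
    m=(abs(L[...,1]-y)<6)&(abs(L[...,0]+1)<6)&(z<80); print(y,m.sum(),np.median(z[m]).round(1) if m.sum() else None)
m=(abs(L[...,0]+1)<8)&(z>41)&(z<50); print('bar y range',np.percentile(L[m][:,1],[0.5,99.5]).round(1))
m=(abs(L[...,1])<50)&(z>41)&(z<50)&(abs(L[...,0])<30); print('bar x range mid',np.percentile(L[m][:,0],[2,98]).round(1))
c0=np.array([436.5,-97.1]); m=(np.hypot(W[...,0]-c0[0],W[...,1]-c0[1])<26)&(z<38); p=W[m]; print('blank top',np.median(p[:,2]),len(p))
v=comp(W,295,310,190,215,5,60); print('vial',rect(v)); 
cv2.imwrite('pics/s3.png',s['img'][:,:,::-1])
```

```text
t 24.38 pos [332.4 -71.9 201.1] rpy [180.   0.  79.] F [-0.3  0.2  0.5] M [-0.05 -0.06 -0.03] op 50.3 g 0.0 q6 -0.05
-98 0 None
-84 20 45.0
-70 19 44.5
-56 28 43.6
-42 27 44.2
-28 32 43.8
-14 20 44.2
0 25 44.4
14 34 43.4
28 32 44.5
42 29 44.6
56 29 44.0
70 29 44.7
84 38 44.4
98 63 11.9
bar y range [-553.   97.]
bar x range mid [-11.8   8.4]
blank top 28.383654068896345 157
vial (array([ 436.7, -218.5]), 20.2, 11.1, 39.6)
```

Run:
```python
from h import *
s=snap('scene'); W=cloud(s); z=W[...,2]; W0=np.load('scene.npy')
for w in (W0,W):
    b=(w[...,2]>35)&(w[...,2]<50)&(np.hypot(w[...,0]-438,w[...,1]+221)<22); print('vial',b.sum(),np.median(w[b],0).round(1))
    b=(w[...,2]>50)&(w[...,2]<66)&(np.hypot(w[...,0]-453,w[...,1]+489)<35); print('jar',b.sum(),np.median(w[b],0).round(1))
    b=(abs(w[...,2]-44.4)<4)&(np.hypot(w[...,0]-420,w[...,1]+88)<105); 
a=np.radians(-11); L=(W[b][:,:2]-[420.5,-89.1])@np.array([[np.cos(a),-np.sin(a)],[np.sin(a),np.cos(a)]]); L=L[abs(L[:,0]+1)<8]; print('bar y',np.percentile(L[:,1],[.5,99.5]))
print(close_job())
```

```text
vial 54 [ 439.3 -219.8   43.3]
jar 193 [ 457.6 -491.4   58.9]
vial 3 [ 432.1 -219.9   36.4]
jar 1 [ 435.5 -504.2   52.9]
bar y [-90.50296956  97.92837359]
the job is handed in; nothing more can be done
None
```

The job is handed in at about 24 s. By depth measurement the blank lies flat in the recess (top 9.1 mm above the plate, tilt under 0.3°), and the bar lies level in both notches, about 3–4 mm off centre lengthwise in the raw reading, with the hand open and clear. I could not confirm at the end that the vial and jar still stand: almost none of either showed in the final scene view, probably hidden by the arm. I saw no unexpected contact force at any point.

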